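# Lock the glue scraper into its hinged blade guard

### The job

Put the orange-handled scraper away in the hinged blade guard: slide its blade down into the slot of the wooden base until it is fully home, swing the blue keeper plate shut over it, and push the red-knobbed locking pin down through the plate and the base until its collar sits on the plate. The plate rests on rubber bumpers that spring it up a little, so press the pin (or the plate) down until the plate lies shut against the base, and finish while still holding it pressed shut - do not let go. Leave the glue bottle, the offcut and the tape measure where they are.

Things in the scene. Friction and masses are not known exactly. Their poses are not given: they have to be found in the camera images.
- jig: Base half of the blade guard: a brown wooden block fixed to the bench, 160 (x) x 200 (y) x 50 mm high; origin at the centre of its underside, z up. Its long slot runs along its x, its hinge edge is its +y edge, its pin hole is near its -y edge.
- slot (a point): Centre of the mouth of the blade slot, on the base's top face (50 mm up); axes as the base: slot 106 mm long along x, 9 mm wide along y, 42 mm deep. 12 mm from the base centre towards the hinge.
- pin_hole (a point): Centre of the mouth of the pin hole in the base's top face, 15 mm in diameter, 42 mm deep, straight down; axes as the base.
- hinge (a point): Middle of the hinge line, on the base's +y top edge, 50 mm up; the line runs along the base's x. At joint angle q the plate's inner face leaves this line at angle q above the base's -y direction.
- keeper (a joint): Angle of the blue keeper plate, rad: 0 = shut flat on the base, 1.57 = upright, 2.2 = its stop, leaning back. A stiff hinge holds it when open; pushed below about 0.9 it falls shut by itself onto two sprung rubber bumpers under its free edge and stays at about 0.045. Pressing it from there to 0 takes about 6 N at its hole; it springs back when let go. It cannot shut if the blade is not home.
- keeper_hole (a point): Centre of the upper (outer) mouth of the keeper plate's pin hole, 16 mm wide, 175 mm from the hinge line; moves with the plate, lies over the base's hole when shut; z: the plate's outward normal. Plate: 160 mm along the hinge, 12 mm thick, free edge 192 mm from the hinge, 0.25 kg; window 77 x 49 mm, 66 to 115 mm from the hinge, lets the scraper's handle through.
- scraper_grip (a point): Centre of the scraper's orange handle, a block 56 (its x) x 20 (its y) x 42 mm high; z up. Below the handle the steel blade reaches down: 100 (x) x 5 (y) mm, its lower edge 53 mm below this point. The handle's underside is 21 mm below this point and rests on the block's top when the blade is fully home. 0.11 to 0.22 kg.
- scraper_edge (a point): Middle of the lower edge of the scraper's blade; axes as the handle, 53 mm below its centre.
- stand: Pale wooden parking block, fixed, 130 (x) x 50 (y) x 50 mm high, origin at the centre of its underside; the scraper stands at first in its slot (along x), the handle above the top.
- pin_knob (a point): Centre of the locking pin's red knob, 22 mm in diameter and 42 mm high; z up along the pin. Below it a steel collar, 26 mm wide and 5 mm thick (underside 26 mm below this point), then the shaft, 12 mm in diameter and 40 mm long, with a tapered tip. 0.07 to 0.14 kg.
- pin_tip (a point): Lower tip of the locking pin, 66 mm below the knob's centre.
- pin_block: Dark wooden parking block, fixed, 60 x 60 x 50 mm high, origin at the centre of its underside; the pin stands at first in the hole in its top, collar on the top.
- glue: White glue bottle, bystander, 60 mm in diameter, 160 mm high, origin at the centre of its underside.
- offcut: Pale wood offcut, bystander, 60 x 110 x 30 mm, origin at the centre of its underside.
- tape: Green tape measure, bystander, 70 x 38 x 65 mm high, origin at the centre of its underside.
Not all that is in view belongs to the job. Leave any green look-alike of the part that bears pin_knob alone.

How it is judged:
On the way, in this order (a step that is already met when the one before it is completed fails the run):
1. the scraper's blade is fully home in the slot, the keeper plate still open (z of scraper_edge in the frame of slot below -0.028 m and horizontal distance between scraper_edge and slot below 0.008 m and angle between the x axis of scraper_edge and the x axis of slot, either way round below 0.1 rad and value of joint keeper above 0.5 rad), for 0.2 s.
2. the keeper plate is down over the scraper (value of joint keeper below 0.12 rad and z of scraper_edge in the frame of slot below -0.028 m), for 0.2 s.
3. the pin has gone through the plate into the base (z of pin_tip in the frame of pin_hole below -0.008 m and horizontal distance between pin_tip and pin_hole below 0.006 m and value of joint keeper below 0.12 rad), for 0.1 s.
At the end, for the whole second after the job is handed in: Fingers still touch the pin or plate with over 1 N; plate shut (under 0.022 rad); pin upright in both halves, tip 23 mm or more below the base's top, within 6 mm of the hole's axis; scraper home: edge 28 mm or more down, within 8 mm of the slot's centre and 0.1 rad of its direction (value of joint keeper below 0.022 rad and z of pin_tip in the frame of pin_hole below -0.023 m and horizontal distance between pin_tip and pin_hole below 0.006 m and angle between the z axis of pin_tip and the z axis of jig, either way round below 0.15 rad and z of scraper_edge in the frame of slot below -0.028 m and horizontal distance between scraper_edge and slot below 0.008 m and angle between the x axis of scraper_edge and the x axis of slot, either way round below 0.1 rad and (contact force between the fingers and pin above 1 N or contact force between the fingers and keeper above 1 N)); the arm keeps its last pose, push and grip.
It fails at once if the glue bottle is pushed away or tipped (distance of glue from where it was at the start of the episode above 0.03 m or angle between glue's own z axis and vertical above 0.5 rad).
It fails at once if the offcut is pushed away (distance of offcut from where it was at the start of the episode above 0.03 m).
It fails at once if the tape measure is pushed away (distance of tape from where it was at the start of the episode above 0.03 m).
It also fails if it takes over 67 s, if anything falls off the work surface, if the arm or the gripper's body presses on something with over 40 N, if the wrist force passes 120 N, or if a joint passes its speed limit or range.

### The arm

A 6-joint arm with a two-finger parallel gripper is mounted at the origin on the work surface. World frame = base frame: x ahead of the robot, y to its left, z up, the work surface at z = 0. Lengths are in m, angles in rad, forces in N, time in s.
With the tool pointing down it reaches from about 0.3 to 0.875 m from the base axis. Payload 6.4 kg.
Tool frame: the origin (TCP) lies midway between the tips of the shut fingers; the grasp point (between the pads) lies 19 mm behind it; z points along the fingers, y is the direction in which the jaws open and shut (so a half turn about z gives the same grasp; the last joint's range is limited). The gripper opens to 85 mm and grips with 20 to 120 N. Pads are 22 mm wide; open, the fingers measure 114 mm over their backs; the gripper's body (76 mm by 85 mm) begins 54 mm behind the grasp point. The pads swing forward as they close: fully open they stand 13 mm farther back than shut.
Start: joints at [-1.43, 0.181, 1.607, -0, 1.354, -0.206], TCP at [0.195, -0.541, 0.231] pointing down, gripper open.
Joint ranges: [-2.99, 2.99], [-0.89, 2.07], [0.3, 2.58], [-1.14, 4.28], [0, 2.63], [-3.12, 3.12]. Speed limits (rad/s): [2.57, 2.57, 3.01, 3.14, 3.14, 3.14].

### API

Orientations are given as a unit quaternion [w, x, y, z].
In Python, from bench import get_obs, camera, hand_in gives the robot as it stands.
- The arm moves only by the tool drive_tool, never from a script. Its argument "deltas" is a list of rows, each a list of 2 entries, a list of its own where there are three numbers: the shift along the world's x, y, z in m, then the turn about the world's z in rad. A call has 1 to 10 rows; each row shifts and turns the pose as measured when the row begins; what a row does not reach is not made up. A row lasts 1/10 s, in which the tool goes at most 50 mm and 8.59 degrees, less where a joint would pass 70% of its speed; a pose out of reach is approached as far as the arm can. A call is refused whole if a number of a shift passes 0.05 or a number of a turn 0.15, either way. A call with a gripper value outside its range is refused whole. "gripper" is the opening, from 0 (shut) to 1 (fully open), set as the call begins (left out, the last holds). The fingers move at their own pace and stop on an object; the grip force is fixed at half the most. Time passes only in rows, so rows that do not move let the fingers close. It gives the time, the measured TCP pose, the force and the opening at its end, in the units of the state.
- get_obs(): the state, without advancing time (a new reading comes with each control period).
- camera(name): name is "side" or "top"; returns a dict with "frame" (400x640x3 uint8, red, green, blue), "fx", "fy", "cx", "cy" (pixels), "eye" and "attitude" of the camera in the world. Camera axes: x right, y down, z forward; pixel columns grow to the right and rows downward; lengths in m; the calibration is good to about 2 mm. A picture is of the moment at which its call begins. There is no depth.
- hand_in(): hands the job in, once; it reports no verdict.
The state is a dict: "time_s": time; "q": joint angles; "dq": joint speeds; "joint_efforts": joint torques, N m; "eef_pos": TCP position; "eef_rot": TCP orientation; "wrist_force": force on the tool from outside, world axes, zero at the start; "torque": the same for the moment, N m; "opening": opening from 0.0 (shut) to 1.0 (fully open).
Only numpy, scipy, OpenCV 4.12 (cv2) and the standard library are available. Lean on these libraries where they do the work, as an engineer would, in place of code of your own. Each camera call takes 0.05 s, during which the arm holds its last target.

## Working session

There is one attempt and no reset: what is moved stays moved. The work goes in short steps, Python scripts to look and compute and a tool call to move; the robot and the scene stay as the last step left them, time stands still between calls to the robot, and variables do not carry over. Pictures are saved under pics/ and viewed, and the job is handed in when it is done.

Besides the shell and the picture viewer there is one more tool, called after "Request:" by a JSON object that holds its "method" and its "body", one argument or row to a line. drive_tool: Moves the arm, as the interface text tells. Its arguments: {"type":"object","properties":{"deltas":{"type":"array","items":{"type":"array"}},"gripper":{"type":"number"}},"required":["deltas"]}

```bash
mkdir -p pics; ls
cat > h.py <<'E'
import numpy as np, cv2
from bench import get_obs, camera, hand_in
from scipy.spatial.transform import Rotation as R
def rot(a):
    a=np.array(a,float)
    if a.shape==(3,3): return a
    return R.from_quat([a[1],a[2],a[3],a[0]]).as_matrix()
def ray(c,u,v):
    d=np.array([(u-c['cx'])/c['fx'],(v-c['cy'])/c['fy'],1.0])
    return np.array(c['eye'],float), rot(c['attitude'])@d
def onz(c,u,v,z):
    e,d=ray(c,u,v); return e+d*(z-e[2])/d[2]
def proj(c,p):
    q=rot(c['attitude']).T@(np.array(p,float)-np.array(c['eye']))
    return np.array([c['fx']*q[0]/q[2]+c['cx'],c['fy']*q[1]/q[2]+c['cy']])
def snap(n,tag):
    c=camera(n); cv2.imwrite(f'pics/{tag}_{n}.png',c['frame'][:,:,::-1]); return c
E
python3 - <<'E'
from h import *
for n in('side','top'):
    c=snap(n,'a'); print(n,{k:c[k] for k in c if k!='frame'}); np.save(f'a_{n}.npy',c,allow_pickle=True)
print(get_obs())
E
```

```text
pics
side {'fx': 361.7468703087328, 'fy': 361.7468703087328, 'cx': 312.6686335216692, 'cy': 189.53431029826973, 'eye': array([ 0.30251048, -0.44563339,  0.75057064]), 'attitude': array([-0.31443276,  0.90458261, -0.27011705,  0.09949431])}
top {'fx': 363.08147135596124, 'fy': 363.08147135596124, 'cx': 324.92619278852214, 'cy': 194.62154553967952, 'eye': array([0.52168313, 0.00337472, 1.19106497]), 'attitude': array([ 0.02824376, -0.70105359,  0.71221706, -0.02174871])}
{'time_s': 0.1, 'q': array([-1.43029411e+00,  1.81476637e-01,  1.60791240e+00, -5.46167077e-06,
        1.35380194e+00, -2.06286300e-01]), 'dq': array([-0.00053699, -0.00095122,  0.00019707,  0.00180794,  0.00030148,
        0.00116169]), 'joint_efforts': array([ 4.77814920e-04, -4.45884275e+01, -3.52239490e+01, -3.24446064e-04,
        4.14369075e-03,  1.32079930e-05]), 'eef_pos': array([ 0.19538124, -0.54025566,  0.23046656]), 'eef_rot': array([-7.98818883e-04,  9.85004426e-01,  1.72527221e-01,  2.36164986e-05]), 'wrist_force': array([-0.64893014, -0.14749541,  0.80850085]), 'torque': array([ 0.00620952,  0.0402347 , -0.04350945]), 'opening': 0.9989011899201006}
```

View pics/a_side.png

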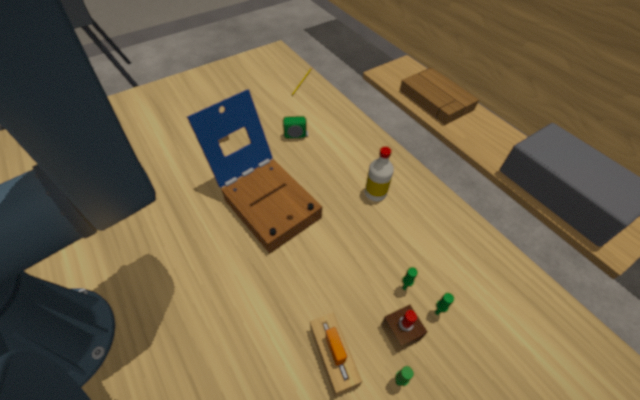

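View pics/a_top.png

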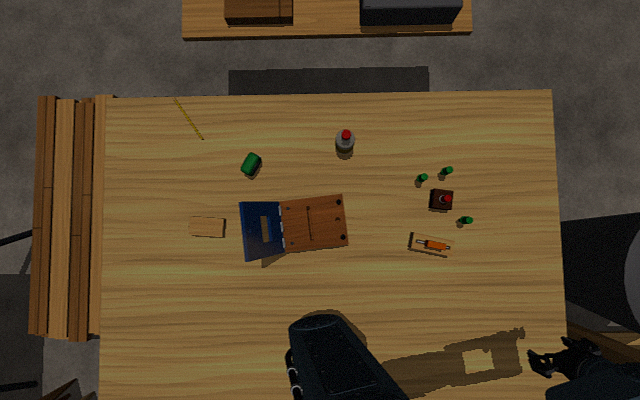

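The top view shows the base at about (315,222) with its plate leaning back to the left. The scraper is at (433,245), the red pin at (445,199) and the green look-alikes around the pin. I'll enlarge both views to measure.

Run:
```python
from h import *
t=cv2.imread('pics/a_top.png'); s=cv2.imread('pics/a_side.png')
cv2.imwrite('pics/t1.png',cv2.resize(t[185:275,230:360],None,fx=6,fy=6,interpolation=cv2.INTER_CUBIC))
cv2.imwrite('pics/t2.png',cv2.resize(t[155:265,395:485],None,fx=5,fy=5,interpolation=cv2.INTER_CUBIC))
cv2.imwrite('pics/s1.png',cv2.resize(s[85:255,185:330],None,fx=3.5,fy=3.5,interpolation=cv2.INTER_CUBIC))
cv2.imwrite('pics/s2.png',cv2.resize(s[260:400,300:460],None,fx=4,fy=4,interpolation=cv2.INTER_CUBIC))
```

```text
(no output)
```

View pics/t1.png

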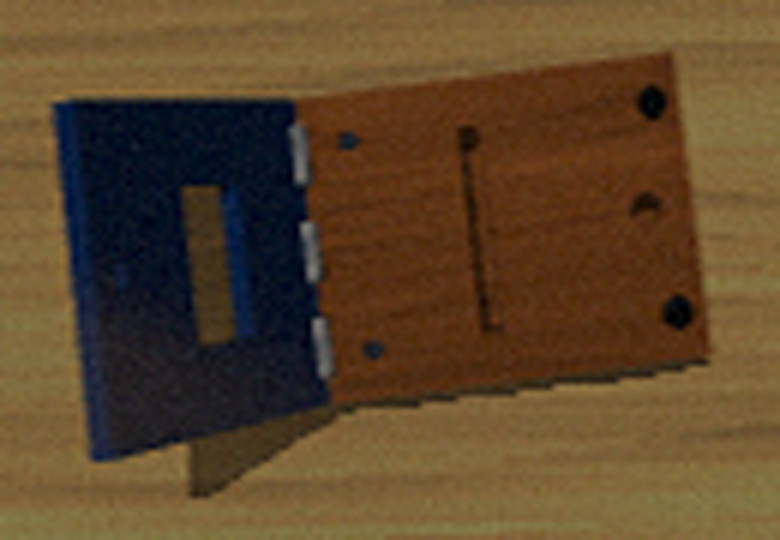

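View pics/t2.png

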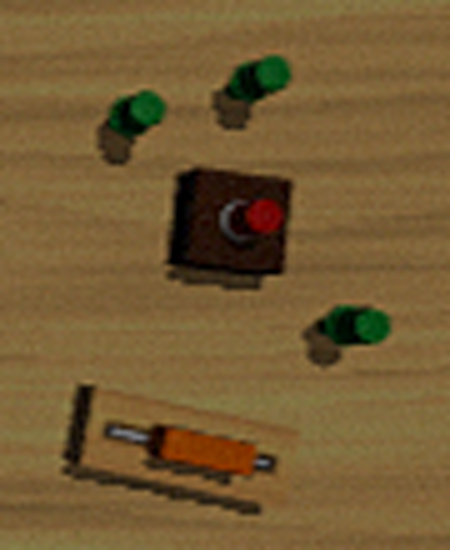

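View pics/s1.png

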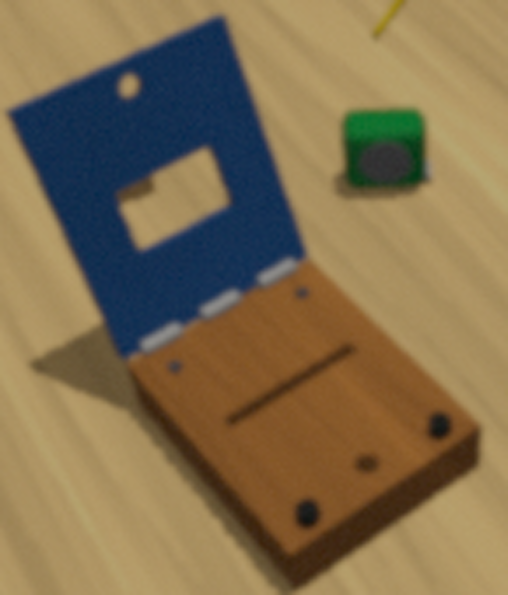

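View pics/s2.png

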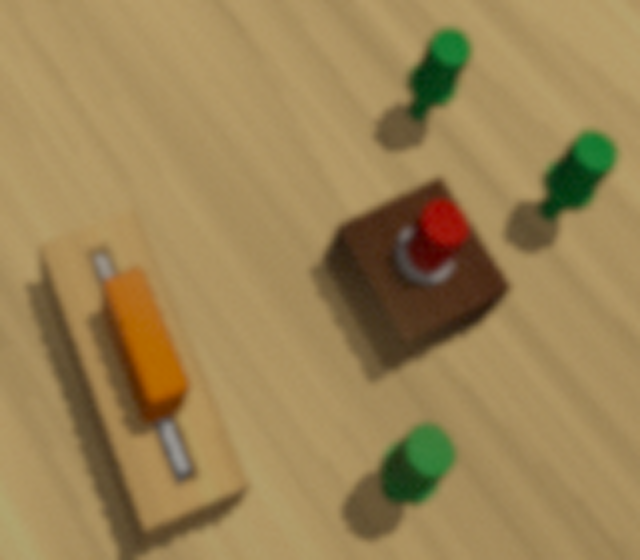

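```bash
cat > fit.py <<'E'
from h import *
from scipy.optimize import least_squares
C={n:np.load(f'a_{n}.npy',allow_pickle=True).item() for n in('side','top')}
def up(pts,s,ox,oy): return [((x+.5)/s-.5+ox,(y+.5)/s-.5+oy) for x,y in pts]
def fit(model,obs,x0):
    def f(p):
        r=[]
        for n,key,uv in obs: r.append(proj(C[n],model(p,key))-uv)
        return np.concatenate(r)
    s=least_squares(f,x0,loss='soft_l1'); return s.x,f(s.x).reshape(-1,2)
def frame(x,y,a): return lambda l:np.array([x+np.cos(a)*l[0]-np.sin(a)*l[1],y+np.sin(a)*l[0]+np.cos(a)*l[1],l[2]])
S1=lambda *p:up(p,3.5,185,85); S2=lambda *p:up(p,4,300,260); T1=lambda *p:up(p,6,230,185); T2=lambda *p:up(p,5,395,155)
# jig
def jm(p,k):
    f=frame(*p[:3])
    if len(k)==2: return f((k[0],k[1],.05))
    q=p[3]; d=k[1]; n=k[2] # dist from hinge along plate
    return f((k[0],.1-d*np.cos(q)+n*np.sin(q)*1, .05+d*np.sin(q)+n*np.cos(q)))
# jig x = up in top picture
obs=[]
for k,uv in zip([(.053,.012),(-.053,.012),(0,-.075),(.08,-.1),(-.08,-.1)],S1((353,348),(230,421),(367,464),(480,430),(293,556))): obs.append(('side',k,uv))
for k,uv in zip([(.053,.012),(-.053,.012),(0,-.075),(.08,-.1),(-.08,-.1)],T1((465,130),(490,327),(645,205),(672,55),(708,357))): obs.append(('top',k,uv))
for k,uv in zip([(.08,.192,0),(-.08,.192,0),(0,.175,0)],S1((222,15),(10,112),(129,86))): obs.append(('side',k,uv))
x,r=fit(jm,obs,[.5,0,0,1.9]); print('jig',x); print(r.round(1))
jig=x
f=frame(*x[:3]); print('slot',f((0,.012,.05)),'hole',f((0,-.075,.05)),'hinge',f((0,.1,.05)))
# stand
def sm(p,k): return frame(*p[:3])(k)
obs=[]
cs=S2((40,249),(135,212),(245,488),(145,533))
# side pic: corner far/near; guess from rays
for uv in cs: print('standcorner',onz(C['side'],*uv,.05).round(4))
for uv in T2((90,387),(298,432),(262,508),(66,470)): print(' top',onz(C['top'],*uv,.05).round(4))
for uv in S2((97,250),(184,478)): print('blade ends side',onz(C['side'],*uv,.05).round(4))
for uv in T2((107,430),(273,464)): print('blade ends top',onz(C['top'],*uv,.05).round(4))
def tri(a,b):
    (e1,d1),(e2,d2)=ray(C['side'],*a),ray(C['top'],*b)
    A=np.array([d1,-d2]).T; t=np.linalg.lstsq(A,e2-e1,rcond=None)[0]
    p,q=e1+t[0]*d1,e2+t[1]*d2; return (p+q)/2,np.linalg.norm(p-q)
print('knobtop',tri(S2((443,221))[0],T2((264,216))[0]))
for n in C:
    hsv=cv2.cvtColor(C[n]['frame'],cv2.COLOR_RGB2HSV)
    m=((hsv[...,0]>6)&(hsv[...,0]<14)&(hsv[...,1]>210)).astype(np.uint8)
    k,l,st,ce=cv2.connectedComponentsWithStats(m); i=1+np.argmax(st[1:,4]); print(n,'orange',st[i],ce[i])
print('handletop',tri(S2((147,335))[0],T2((209,449))[0]))
print('collar centre @.055', onz(C['side'],*S2((427,254))[0],.055),onz(C['top'],*T2((242,219))[0],.055))
E
python3 fit.py
```

```text
jig [0.51718291 0.05097516 0.10197706 2.01286932]
[[-0.1 -0.3]
 [-0.7  0.3]
 [-0.1 -0. ]
 [ 0.7 -1. ]
 [-1.1 -0.1]
 [ 0.5 -0.6]
 [ 0.2  0.2]
 [-0.   0.4]
 [ 0.3 -0.8]
 [ 0.5 -0.3]
 [ 0.2  0.1]
 [-0.5 -0.1]
 [ 0.2 -0. ]]
slot [0.51596131 0.06291282 0.05      ] hole [ 0.52481794 -0.02363521  0.05      ] hinge [0.50700287 0.15045564 0.05      ]
standcorner [ 0.4322 -0.2517  0.05  ]
standcorner [ 0.4806 -0.2622  0.05  ]
standcorner [ 0.4505 -0.3869  0.05  ]
standcorner [ 0.4039 -0.377   0.05  ]
 top [ 0.4813 -0.2585  0.05  ]
 top [ 0.4514 -0.3868  0.05  ]
 top [ 0.4049 -0.3626  0.05  ]
 top [ 0.4301 -0.242   0.05  ]
blade ends side [ 0.4547 -0.2671  0.05  ]
blade ends side [ 0.4306 -0.3692  0.05  ]
blade ends top [ 0.4544 -0.2682  0.05  ]
blade ends top [ 0.4319 -0.3705  0.05  ]
knobtop (array([ 0.58328496, -0.35490755,  0.09787046]), np.float64(0.0010033344503620756))
side orange [336 362   3   3   5] [337.4 362.8]
top orange [425 240  21  10 123] [435.57723577 244.73170732]
handletop (array([ 0.44409256, -0.31950182,  0.08893184]), np.float64(0.0009053172315381434))
collar centre @.055 [ 0.58398266 -0.35612978  0.055     ] [ 0.58444604 -0.35553851  0.055     ]
```

Request:
{"method": "drive_tool", "body": {
  "deltas": [
    [[0.036, 0.032, 0], 0.145],
    [[0.036, 0.032, 0], 0.145],
    [[0.036, 0.032, 0], 0.145],
    [[0.036, 0.032, 0], 0.145],
    [[0.036, 0.032, 0], 0.145],
    [[0.036, 0.032, 0], 0.145],
    [[0.036, 0.032, 0], 0.145],
    [[0, 0, 0], 0]
  ],
  "gripper": 1
}}

```text
time_s: 0.9
eef_pos: [0.4519, -0.306, 0.2271]
eef_rot: [-0.002, 0.766, 0.643, -0.0]
wrist_force: [-1.2, -1.4, 0.2]
opening: 1.0
```

```bash
cat >> h.py <<'E'
def st():
    o=get_obs(); M=rot(o['eef_rot']); y=M[:,1]
    print('t',round(o['time_s'],2),'tcp',o['eef_pos'].round(4),'jaw',round(float(np.arctan2(y[1],y[0])),3),'z',M[:,2].round(3),'F',o['wrist_force'].round(1),'open',round(float(o['opening']),3),'q',o['q'].round(2)); return o
E
python3 -c "
from h import *
st()"
python3 - <<'E'
import sys; sys.path.insert(0,'.')
E
cat > g.py <<'E'
from h import *
C={n:np.load(f'a_{n}.npy',allow_pickle=True).item() for n in('side','top')}
hsv=cv2.cvtColor(C['top']['frame'],cv2.COLOR_RGB2HSV)
m=((hsv[...,0]>45)&(hsv[...,0]<80)&(hsv[...,1]>150)&(hsv[...,2]>40)).astype(np.uint8)
k,l,s,ce=cv2.connectedComponentsWithStats(m)
for i in range(1,k):
    if s[i,4]>15: print(s[i],onz(C['top'],*ce[i],.05).round(3))
E
python3 g.py
```

```text
t 0.9 tcp [ 0.4519 -0.306   0.2271] jaw -0.175 z [-0.003  0.003 -1.   ] F [-1.2 -1.4  0.2] open 1.0 q [-0.81  0.12  1.68 -0.    1.34 -0.64]
[241 153  17  21 207] [0.708 0.253 0.05 ]
[446 166   7   7  37] [ 0.677 -0.38   0.05 ]
[421 173   7   7  37] [ 0.656 -0.3    0.05 ]
[466 217   7   7  37] [ 0.517 -0.436  0.05 ]
```

Request:
{"method": "drive_tool", "body": {
  "deltas": [
    [[-0.006, -0.009, 0], -0.04],
    [[-0.003, -0.004, -0.03], -0.014],
    [[0, 0, -0.03], 0],
    [[0, 0, -0.03], 0],
    [[0, 0, -0.02], 0],
    [[0, 0, 0], 0]
  ]
}}

```text
time_s: 1.5
eef_pos: [0.4366, -0.3262, 0.1137]
eef_rot: [-0.002, 0.791, 0.612, -0.002]
wrist_force: [0.6, 0.2, 0.2]
opening: 1.003
```

```bash
python3 -c "
from h import *
st(); c=snap('side','b'); cv2.imwrite('pics/b1.png',cv2.resize(c['frame'][240:400,270:470,::-1],None,fx=3.5,fy=3.5,interpolation=cv2.INTER_CUBIC))"
```

```text
t 1.5 tcp [ 0.4366 -0.3262  0.1137] jaw -0.253 z [-0.005  0.    -1.   ] F [0.6 0.2 0.2] open 1.003 q [-0.86  0.25  1.78 -0.    1.11 -0.6 ]
```

View pics/b1.png

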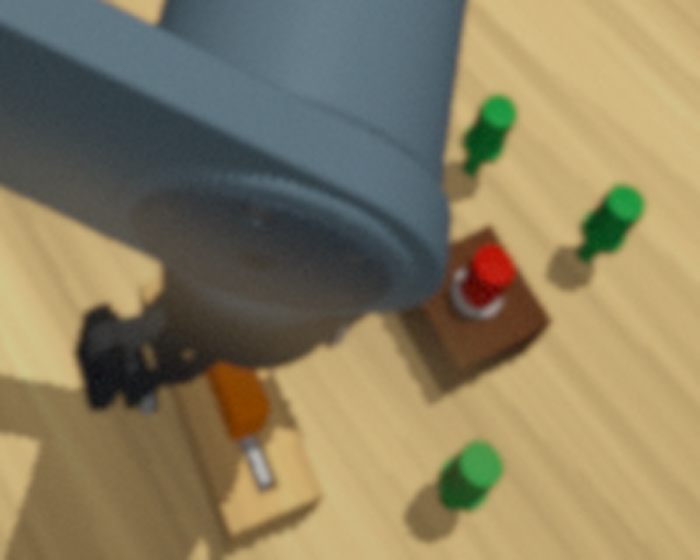

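The picture shows the open fingers straddling the orange handle, with the pin and the greens clear. I'll make a small correction and descend.

Request:
{"method": "drive_tool", "body": {
  "deltas": [
    [[0.006, 0.007, -0.01], 0.02],
    [[0, 0, -0.015], 0],
    [[0, 0, -0.015], 0],
    [[0, 0, -0.008], 0],
    [[0, 0, 0], 0]
  ]
}}

```text
time_s: 2.05
eef_pos: [0.4445, -0.3236, 0.068]
eef_rot: [0.003, 0.785, 0.619, -0.002]
wrist_force: [-0.3, 1.1, 0.3]
opening: 1.001
```

```bash
python3 -c "
from h import *
st()"
```

```text
t 2.05 tcp [ 0.4445 -0.3236  0.068 ] jaw -0.236 z [ 0.002 -0.007 -1.   ] F [-0.3  1.1  0.3] open 1.001 q [-0.84  0.33  1.79 -0.    1.02 -0.6 ]
```

Request:
{"method": "drive_tool", "body": {
  "deltas": [
    [[-0.001, 0.004, -0.007], 0.007],
    [[0, 0, 0], 0]
  ]
}}

```text
time_s: 2.25
eef_pos: [0.4438, -0.3195, 0.061]
eef_rot: [0.004, 0.783, 0.622, -0.002]
wrist_force: [0.5, 0.3, -0.9]
opening: 1.001
```

Request:
{"method": "drive_tool", "body": {
  "deltas": [
    [[0, 0, 0], 0],
    [[0, 0, 0], 0],
    [[0, 0, 0], 0],
    [[0, 0, 0], 0],
    [[0, 0, 0], 0],
    [[0, 0, 0], 0],
    [[0, 0, 0], 0],
    [[0, 0, 0], 0]
  ],
  "gripper": 0
}}

```text
time_s: 3.05
eef_pos: [0.4448, -0.3203, 0.0628]
eef_rot: [0.005, 0.783, 0.622, -0.002]
wrist_force: [-0.2, 0.1, -0.4]
opening: 0.221
```

```bash
python3 -c "
from h import *
st()"
```

```text
t 3.05 tcp [ 0.4448 -0.3203  0.0628] jaw -0.228 z [ 0.004 -0.01  -1.   ] F [-0.2  0.1 -0.4] open 0.221 q [-0.84  0.33  1.8  -0.    1.   -0.61]
```

Request:
{"method": "drive_tool", "body": {
  "deltas": [
    [[0, 0, 0.01], 0],
    [[0, 0, 0.02], 0],
    [[0, 0, 0.03], 0],
    [[0, 0, 0.03], 0],
    [[0, 0, 0.03], 0],
    [[0, 0, 0.01], 0],
    [[0, 0, 0], 0]
  ]
}}

```text
time_s: 3.75
eef_pos: [0.4426, -0.3179, 0.1979]
eef_rot: [0.003, 0.783, 0.622, -0.002]
wrist_force: [-0.6, 0.0, -1.9]
opening: 0.222
```

```bash
python3 -c "
from h import *
st(); 
for n in ('side','top'):
  c=snap(n,'c')
"
```

```text
t 3.75 tcp [ 0.4426 -0.3179  0.1979] jaw -0.228 z [ 0.001 -0.007 -1.   ] F [-0.6  0.  -1.9] open 0.222 q [-0.84  0.14  1.72 -0.    1.27 -0.61]
```

View pics/c_side.png

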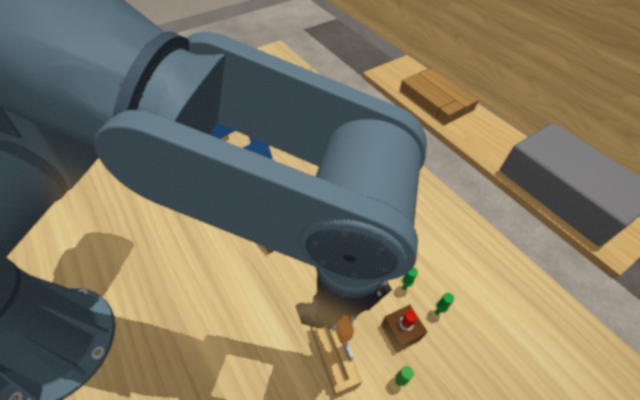

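Request:
{"method": "drive_tool", "body": {
  "deltas": [
    [[0.007, 0.037, 0], -0.12],
    [[0.007, 0.037, 0], -0.12],
    [[0.007, 0.037, 0], -0.12],
    [[0.007, 0.037, 0], -0.12],
    [[0.007, 0.037, 0], -0.12],
    [[0.007, 0.037, 0], -0.12],
    [[0.007, 0.037, 0], -0.12],
    [[0.007, 0.037, 0], -0.12],
    [[0.007, 0.037, 0], -0.12],
    [[0, 0, 0], 0]
  ]
}}

```text
time_s: 4.85
eef_pos: [0.4938, 0.0316, 0.1749]
eef_rot: [-0.012, 0.994, 0.105, -0.011]
wrist_force: [0.5, -1.6, -2.1]
opening: 0.225
```

```bash
python3 -c "
from h import *
st(); 
for n in ('side','top'):
  c=snap(n,'d')
"
```

```text
t 4.85 tcp [0.4938 0.0316 0.1749] jaw -1.36 z [-0.025  0.022 -0.999] F [ 0.5 -1.6 -2.1] open 0.225 q [-0.19  0.08  1.84  0.02  1.25  1.17]
```

View pics/d_side.png

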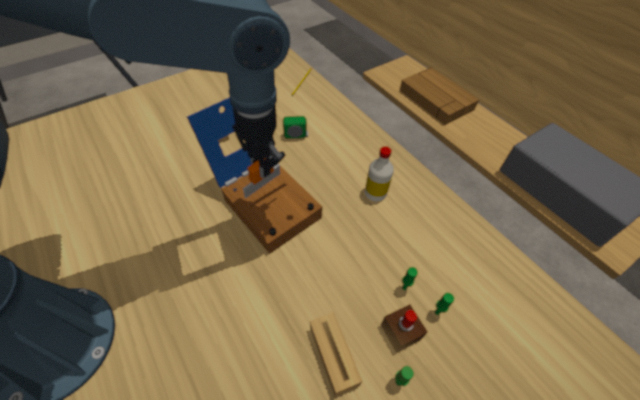

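Request:
{"method": "drive_tool", "body": {
  "deltas": [
    [[0.008, 0.01, 0], -0.035],
    [[0.007, 0.01, 0], -0.035],
    [[0.005, 0.008, 0], -0.03],
    [[0, 0, 0], 0],
    [[0, 0, 0], 0]
  ]
}}

```text
time_s: 5.45
eef_pos: [0.5115, 0.0514, 0.1699]
eef_rot: [-0.012, 0.998, 0.056, -0.015]
wrist_force: [-0.2, 0.6, -2.5]
opening: 0.224
```

```bash
python3 -c "
from h import *
st(); 
for n in ('side','top'):
  c=snap(n,'e')
  k=(slice(130,260),slice(190,330)) if n=='side' else (slice(185,275),slice(230,360))
  cv2.imwrite(f'pics/e1_{n}.png',cv2.resize(c['frame'][k][:,:,::-1],None,fx=4.5,fy=4.5,interpolation=cv2.INTER_CUBIC))
"
```

```text
t 5.45 tcp [0.5115 0.0514 0.1699] jaw -1.459 z [-0.032  0.022 -0.999] F [-0.2  0.6 -2.5] open 0.224 q [-0.14  0.13  1.79  0.02  1.25  1.31]
```

View pics/e1_side.png

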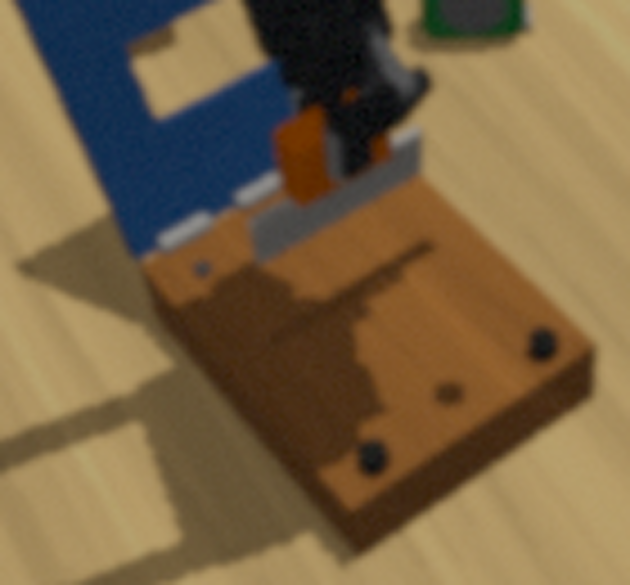

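View pics/e1_top.png

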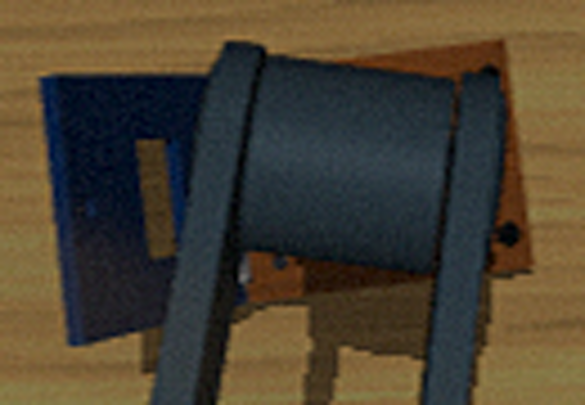

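```bash
cat > pb.py <<'E'
from h import *
def blade(c,o,n=.0448):
    M=rot(o['eef_rot']); p=o['eef_pos']+n*M[:,2]
    return p,[proj(c,p+s*.05*M[:,0]) for s in(1,-1)]
E
python3 -c "
from pb import *
o=st(); C=np.load('a_side.npy',allow_pickle=True).item()
p,uv=blade(C,o); print(p,[( (u-[190,130]+.5)*4.5).round(0) for u in uv])
obs=[np.array(x)/4.5+[189.5,129.5] for x in [(262,260),(420,180)]]
print([onz(C,*u,p[2]) for u in obs])
"
```

```text
t 5.55 tcp [0.5115 0.0515 0.1702] jaw -1.46 z [-0.031  0.022 -0.999] F [ 0.4 -0.2 -1.9] open 0.225 q [-0.14  0.13  1.79  0.02  1.25  1.31]
[0.51011675 0.05249945 0.12542487] [array([420., 173.]), array([256., 266.])]
[array([0.46492067, 0.04955941, 0.12542487]), array([0.55685388, 0.05270413, 0.12542487])]
```

```bash
python3 -c "
from pb import *
im=cv2.imread('pics/e_side.png')[145:220,235:300]
cv2.imwrite('pics/e2.png',cv2.resize(im,None,fx=8,fy=8,interpolation=cv2.INTER_CUBIC))
"
```

```text
(no output)
```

View pics/e2.png

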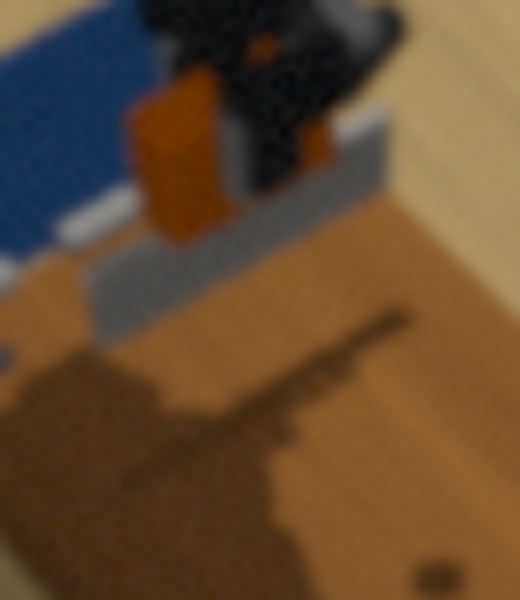

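```bash
python3 -c "
from pb import *
C=np.load('a_side.npy',allow_pickle=True).item()
f=lambda x,y,z:onz(C,(x+.5)/8-.5+235,(y+.5)/8-.5+145,z)
a=f(98,345,.127);b=f(388,185,.124);print('edge',a,b,(a+b)/2,np.arctan2(*(b-a)[1::-1]),np.linalg.norm(b-a))
a=f(120,485,.05);b=f(408,315,.05);print('slot',a,b,(a+b)/2,np.arctan2(*(b-a)[1::-1]))
"
```

```text
edge [0.4622998  0.04836291 0.127     ] [0.56074027 0.05840352 0.124     ] [0.51152004 0.05338322 0.1255    ] 0.10164520719486915 0.0989966722833155
slot [0.46305636 0.05776679 0.05      ] [0.5687122  0.06745759 0.05      ] [0.51588428 0.06261219 0.05      ] 0.09146457204811818
```

Request:
{"method": "drive_tool", "body": {
  "deltas": [
    [[0.003, 0.005, 0], -0.005],
    [[0.002, 0.004, -0.005], -0.004],
    [[0, 0, -0.015], 0],
    [[0, 0, -0.015], 0],
    [[0, 0, -0.01], 0],
    [[0, 0, 0], 0]
  ]
}}

```text
time_s: 6.15
eef_pos: [0.5174, 0.0605, 0.1235]
eef_rot: [-0.012, 0.999, 0.05, -0.014]
wrist_force: [-0.1, -0.5, -1.5]
opening: 0.218
```

```bash
python3 -c "
from pb import *
o=st();C=snap('side','f');print(blade(C,o)[0])
im=C['frame'][145:220,235:300,::-1]
cv2.imwrite('pics/f2.png',cv2.resize(im,None,fx=8,fy=8,interpolation=cv2.INTER_CUBIC))
"
```

```text
t 6.15 tcp [0.5174 0.0605 0.1235] jaw -1.47 z [-0.029  0.022 -0.999] F [-0.1 -0.5 -1.5] open 0.218 q [-0.12  0.21  1.81  0.02  1.15  1.34]
[0.51605289 0.06153113 0.07869944]
```

View pics/f2.png

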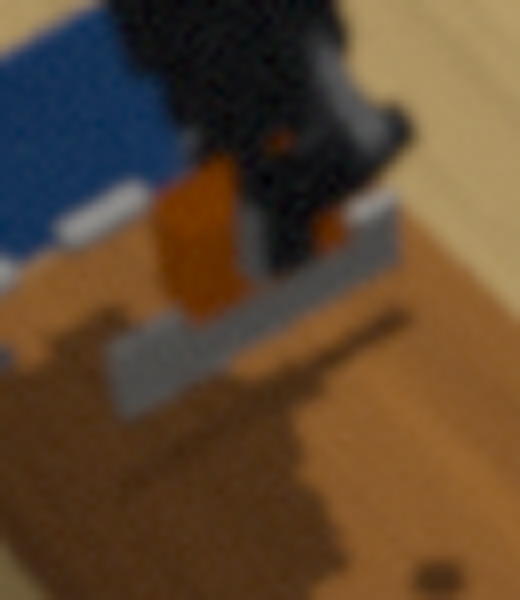

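Request:
{"method": "drive_tool", "body": {
  "deltas": [
    [[0, 0.001, -0.008], 0],
    [[0, 0, -0.008], 0],
    [[0, 0, -0.006], 0],
    [[0, 0, 0], 0]
  ]
}}

```text
time_s: 6.6
eef_pos: [0.5189, 0.0616, 0.1019]
eef_rot: [-0.011, 0.999, 0.051, -0.012]
wrist_force: [-0.1, -0.5, -1.3]
opening: 0.225
```

```bash
python3 -c "
from pb import *
o=st();C=snap('side','g');print(blade(C,o)[0])
im=C['frame'][145:220,235:300,::-1]
cv2.imwrite('pics/g2.png',cv2.resize(im,None,fx=8,fy=8,interpolation=cv2.INTER_CUBIC))
"
```

```text
t 6.6 tcp [0.5189 0.0616 0.1019] jaw -1.47 z [-0.026  0.022 -0.999] F [-0.1 -0.5 -1.3] open 0.225 q [-0.12  0.24  1.82  0.02  1.11  1.34]
[0.51780032 0.06260314 0.05710396]
```

View pics/g2.png

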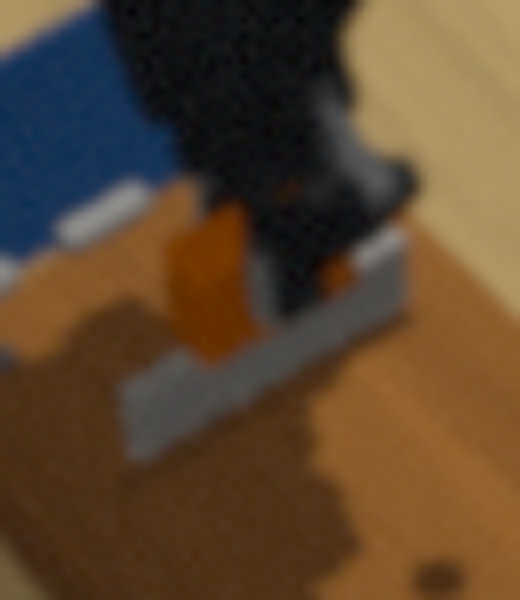

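Request:
{"method": "drive_tool", "body": {
  "deltas": [
    [[-0.002, 0, -0.004], 0],
    [[-0.001, 0, -0.006], 0],
    [[0, 0, -0.006], 0],
    [[0, 0, 0], 0]
  ]
}}

```text
time_s: 7.05
eef_pos: [0.5164, 0.0615, 0.0856]
eef_rot: [-0.011, 0.999, 0.051, -0.011]
wrist_force: [-0.9, -0.5, -1.9]
opening: 0.223
```

```bash
python3 -c "
from pb import *
o=st();C=snap('side','g');print(blade(C,o)[0])
im=C['frame'][145:220,235:300,::-1]
cv2.imwrite('pics/i2.png',cv2.resize(im,None,fx=8,fy=8,interpolation=cv2.INTER_CUBIC))
"
```

```text
t 7.05 tcp [0.5164 0.0615 0.0856] jaw -1.47 z [-0.024  0.021 -0.999] F [-0.9 -0.5 -1.9] open 0.223 q [-0.12  0.26  1.84  0.02  1.07  1.34]
[0.51536713 0.06245258 0.04083751]
```

View pics/i2.png

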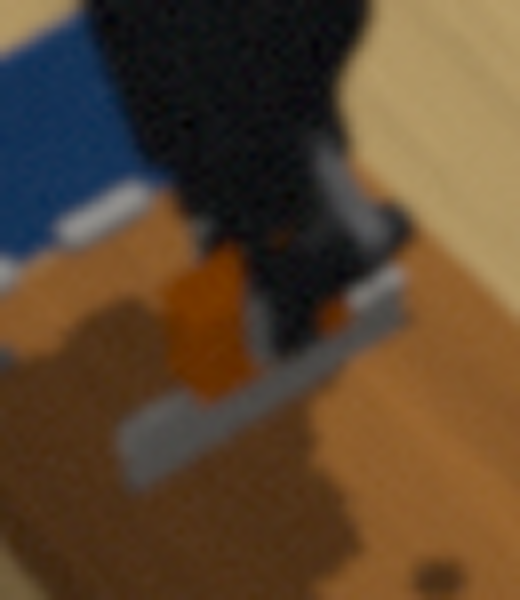

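The blade has entered the slot: its edge is about 9 mm below the top and there is no contact force. I'll continue down.

Request:
{"method": "drive_tool", "body": {
  "deltas": [
    [[0, 0, -0.007], 0],
    [[0, 0, -0.007], 0],
    [[0, 0, -0.005], 0],
    [[0, 0, -0.003], 0],
    [[0, 0, 0], 0]
  ]
}}

```text
time_s: 7.6
eef_pos: [0.5173, 0.0614, 0.0631]
eef_rot: [-0.011, 0.999, 0.051, -0.011]
wrist_force: [-3.1, 0.3, 6.2]
opening: 0.226
```

```bash
python3 -c "
from pb import *
o=st();C=snap('side','j');print(blade(C,o)[0])
im=C['frame'][145:220,235:300,::-1]
cv2.imwrite('pics/j2.png',cv2.resize(im,None,fx=8,fy=8,interpolation=cv2.INTER_CUBIC))
"
```

```text
t 7.6 tcp [0.5173 0.0614 0.0631] jaw -1.47 z [-0.022  0.021 -1.   ] F [-3.1  0.3  6.2] open 0.226 q [-0.12  0.3   1.85  0.02  1.02  1.34]
[0.5162982  0.06233468 0.01835272]
```

View pics/j2.png

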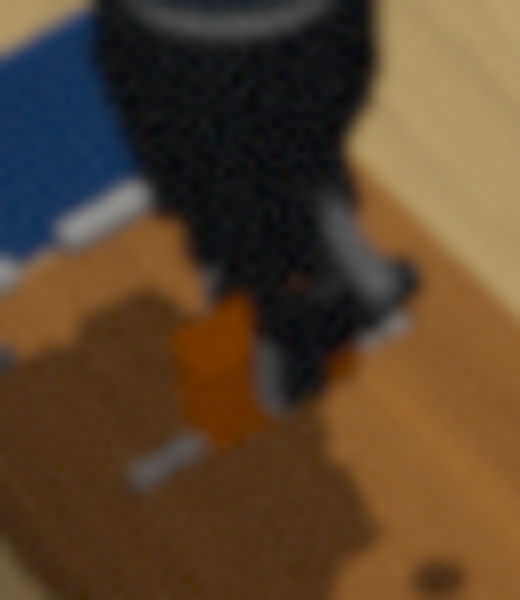

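Request:
{"method": "drive_tool", "body": {
  "deltas": [
    [[0, 0, -0.002], 0],
    [[0, 0, -0.002], 0],
    [[0, 0, 0], 0]
  ]
}}

```text
time_s: 7.95
eef_pos: [0.5177, 0.0614, 0.0638]
eef_rot: [-0.011, 0.999, 0.051, -0.011]
wrist_force: [0.8, -0.5, -2.5]
opening: 0.225
```

Request:
{"method": "drive_tool", "body": {
  "deltas": [
    [[0, 0, 0], 0],
    [[0, 0, 0], 0],
    [[0, 0, 0], 0],
    [[0, 0, 0], 0],
    [[0, 0, 0], 0]
  ],
  "gripper": 1
}}

```text
time_s: 8.45
eef_pos: [0.5186, 0.0613, 0.0637]
eef_rot: [-0.011, 0.999, 0.051, -0.01]
wrist_force: [-0.4, 0.4, 0.8]
opening: 0.996
```

Request:
{"method": "drive_tool", "body": {
  "deltas": [
    [[0, 0, 0.01], 0],
    [[0, 0, 0.02], 0],
    [[0, 0, 0.03], 0],
    [[0, 0, 0.04], 0],
    [[0, 0, 0.045], 0],
    [[0, 0, 0.045], 0],
    [[0, 0, 0.03], 0],
    [[0, 0, 0], 0]
  ]
}}

```text
time_s: 9.25
eef_pos: [0.5146, 0.0617, 0.2957]
eef_rot: [-0.011, 0.999, 0.051, -0.011]
wrist_force: [0.1, -0.3, -0.3]
opening: 0.999
```

```bash
python3 -c "
from pb import *
o=st();C=snap('side','k')
im=C['frame'][80:260,180:330,::-1]
cv2.imwrite('pics/k2.png',cv2.resize(im,None,fx=3.3,fy=3.3,interpolation=cv2.INTER_CUBIC))
"
```

```text
t 9.25 tcp [0.5146 0.0617 0.2957] jaw -1.469 z [-0.023  0.021 -1.   ] F [ 0.1 -0.3 -0.3] open 0.999 q [-0.12  0.02  1.65  0.02  1.5   1.35]
```

View pics/k2.png

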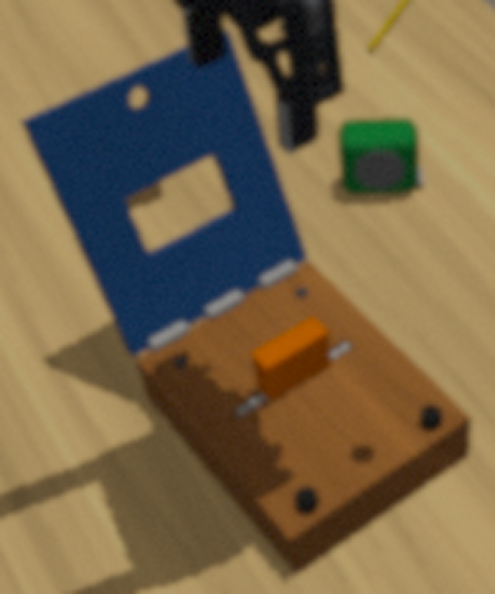

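Request:
{"method": "drive_tool", "body": {
  "deltas": [
    [[-0.002, 0.02, 0.005], 0],
    [[-0.004, 0.04, 0], 0],
    [[-0.004, 0.04, 0], 0],
    [[-0.004, 0.04, 0], 0],
    [[-0.004, 0.04, 0], 0],
    [[-0.003, 0.025, 0], 0],
    [[0, 0, 0], 0],
    [[0, 0, 0], 0]
  ],
  "gripper": 0
}}

```text
time_s: 10.1
eef_pos: [0.4857, 0.272, 0.2889]
eef_rot: [-0.01, 0.999, 0.049, -0.02]
wrist_force: [-0.5, -1.5, 0.6]
opening: 0.001
```

```bash
python3 -c "
from pb import *
o=st();C=snap('side','l')
"
```

```text
t 10.1 tcp [0.4857 0.272  0.2889] jaw -1.473 z [-0.041  0.017 -0.999] F [-0.5 -1.5  0.6] open 0.001 q [0.28 0.12 1.56 0.03 1.5  1.75]
```

View pics/l_side.png

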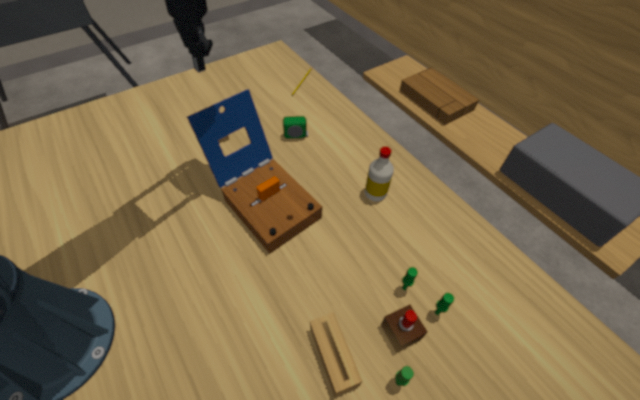

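Request:
{"method": "drive_tool", "body": {
  "deltas": [
    [[0.004, 0.012, 0], 0],
    [[0.002, 0.004, -0.02], 0],
    [[0, 0, -0.03], 0],
    [[0, 0, -0.03], 0],
    [[0, 0, -0.02], 0],
    [[0, 0, 0], 0]
  ]
}}

```text
time_s: 10.75
eef_pos: [0.4955, 0.285, 0.1861]
eef_rot: [-0.01, 0.999, 0.044, -0.019]
wrist_force: [0.3, -0.0, 0.0]
opening: -0.001
```

```bash
python3 -c "
from pb import *
o=st();C=snap('side','m');C=snap('top','m')
"
```

```text
t 10.75 tcp [0.4955 0.285  0.1861] jaw -1.483 z [-0.038  0.019 -0.999] F [ 0.3 -0.   0. ] open -0.001 q [0.3  0.23 1.64 0.03 1.3  1.77]
```

View pics/m_side.png

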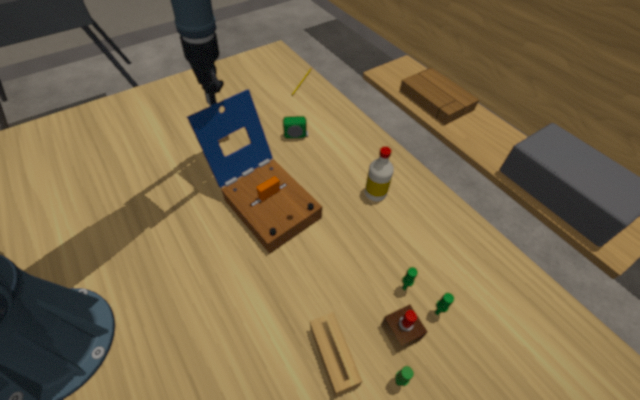

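Request:
{"method": "drive_tool", "body": {
  "deltas": [
    [[0.002, -0.02, 0], 0],
    [[0.002, -0.02, 0], 0],
    [[0.002, -0.02, 0], 0],
    [[0.002, -0.02, 0], 0]
  ]
}}

```text
time_s: 11.25
eef_pos: [0.5093, 0.2083, 0.1998]
eef_rot: [-0.014, 0.999, 0.045, -0.011]
wrist_force: [-14.9, 5.5, 23.9]
opening: -0.004
```

```bash
python3 -c "
from pb import *
o=st();C=snap('side','n')
"
```

```text
t 11.25 tcp [0.5093 0.2083 0.1998] jaw -1.48 z [-0.023  0.028 -0.999] F [-14.9   5.5  23.9] open -0.004 q [0.15 0.16 1.69 0.03 1.3  1.63]
```

View pics/n_side.png

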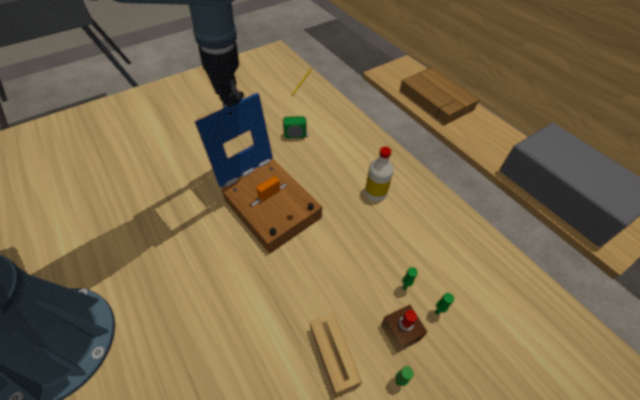

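The plate has come partway up, but there is 24 N upward on the gripper. The plate's edge is catching on the finger linkage. I'll back off, raise, shift sideways off the hole, and push again.

Request:
{"method": "drive_tool", "body": {
  "deltas": [
    [[0, 0.015, 0.005], 0],
    [[0, 0.01, 0.015], 0],
    [[0.015, 0, 0.01], 0],
    [[0.015, 0, 0], 0],
    [[0, 0, 0], 0]
  ]
}}

```text
time_s: 11.8
eef_pos: [0.5461, 0.2325, 0.2445]
eef_rot: [-0.015, 0.999, 0.043, -0.001]
wrist_force: [-0.8, -0.2, -0.1]
opening: -0.001
```

```bash
python3 -c "
from pb import *
o=st();C=snap('side','o');C=snap('top','o')
"
```

```text
t 11.8 tcp [0.5461 0.2325 0.2445] jaw -1.484 z [-0.004  0.03  -1.   ] F [-0.8 -0.2 -0.1] open -0.001 q [0.19 0.21 1.55 0.03 1.38 1.66]
```

View pics/o_side.png

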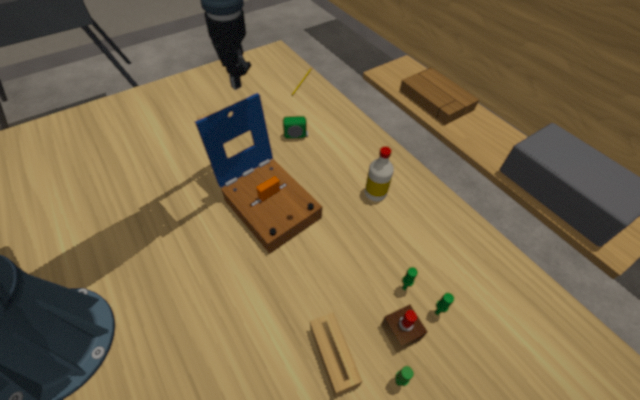

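View pics/o_top.png

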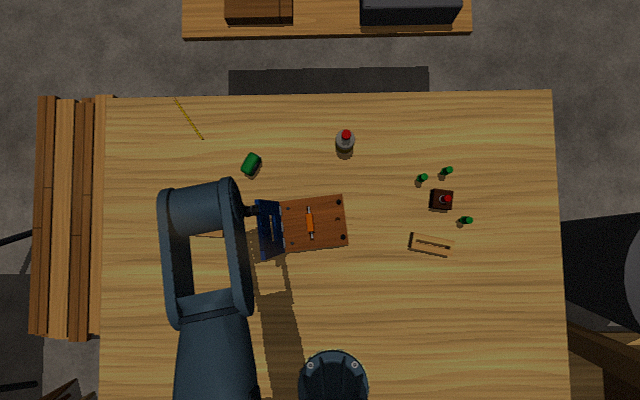

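Request:
{"method": "drive_tool", "body": {
  "deltas": [
    [[-0.005, 0.005, -0.015], 0],
    [[-0.003, 0, -0.015], 0],
    [[0, 0, 0], 0],
    [[0.001, -0.012, 0], 0],
    [[0.001, -0.012, 0], 0],
    [[0.001, -0.012, 0], 0]
  ]
}}

```text
time_s: 12.5
eef_pos: [0.5354, 0.2018, 0.2109]
eef_rot: [-0.015, 0.999, 0.045, -0.004]
wrist_force: [-0.4, 2.2, 1.1]
opening: 0.002
```

```bash
python3 -c "
from pb import *
o=st();C=snap('side','p')
"
```

```text
t 12.5 tcp [0.5354 0.2018 0.2109] jaw -1.481 z [-0.009  0.03  -0.999] F [-0.4  2.2  1.1] open 0.002 q [0.14 0.19 1.64 0.03 1.32 1.61]
```

View pics/p_side.png

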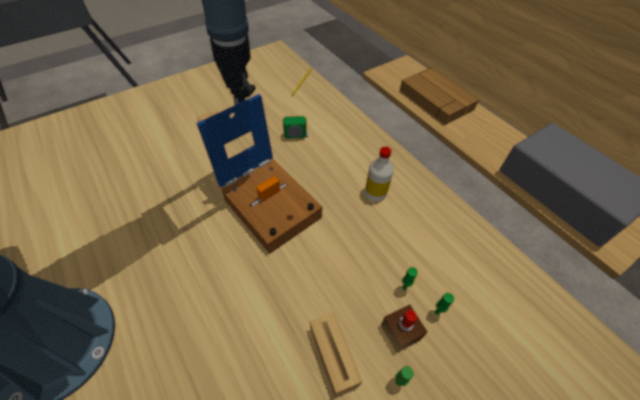

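Contact is now gentle (2 N) and clean, so I'll keep pushing in that direction.

Request:
{"method": "drive_tool", "body": {
  "deltas": [
    [[0.001, -0.015, 0], 0],
    [[0.001, -0.015, 0], 0],
    [[0.001, -0.015, 0], 0],
    [[0.001, -0.015, 0], 0]
  ]
}}

```text
time_s: 12.95
eef_pos: [0.5411, 0.1361, 0.2128]
eef_rot: [-0.016, 0.999, 0.044, -0.002]
wrist_force: [0.2, 1.2, -1.4]
opening: -0.001
```

```bash
python3 -c "
from pb import *
o=st()
"
```

```text
t 12.95 tcp [0.5411 0.1361 0.2128] jaw -1.483 z [-0.005  0.031 -1.   ] F [ 0.2  1.2 -1.4] open -0.001 q [0.02 0.16 1.67 0.03 1.32 1.49]
```

Request:
{"method": "drive_tool", "body": {
  "deltas": [
    [[0.001, -0.015, -0.005], 0],
    [[0.001, -0.015, -0.005], 0],
    [[0.001, -0.015, -0.005], 0],
    [[0.001, -0.015, -0.004], 0]
  ]
}}

```text
time_s: 13.35
eef_pos: [0.5459, 0.0698, 0.1944]
eef_rot: [-0.015, 0.999, 0.043, -0.001]
wrist_force: [0.2, 0.1, 0.3]
opening: 0.004
```

```bash
python3 -c "
from pb import *
o=st();C=snap('side','r')
"
```

```text
t 13.35 tcp [0.5459 0.0698 0.1944] jaw -1.485 z [-0.003  0.03  -1.   ] F [0.2 0.1 0.3] open 0.004 q [-0.11  0.16  1.71  0.03  1.28  1.37]
```

View pics/r_side.png

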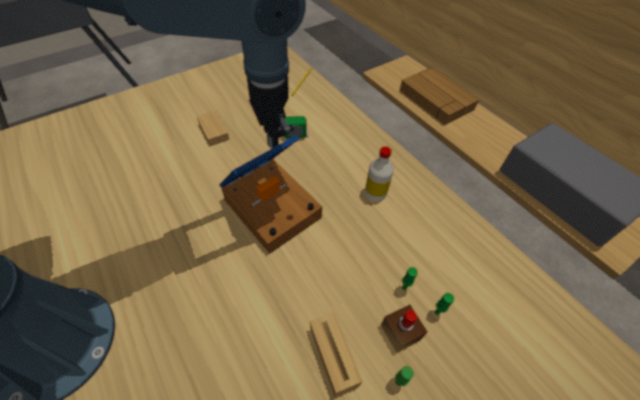

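Request:
{"method": "drive_tool", "body": {
  "deltas": [
    [[0, -0.015, -0.004], 0],
    [[0, -0.015, -0.004], 0],
    [[0, -0.015, 0], 0],
    [[0, -0.015, 0], 0],
    [[0, 0, 0], 0],
    [[0, 0, 0], 0],
    [[0, 0, 0], 0]
  ]
}}

```text
time_s: 14.1
eef_pos: [0.5458, 0.0009, 0.1861]
eef_rot: [-0.015, 0.999, 0.04, -0.001]
wrist_force: [-0.3, -0.1, -0.6]
opening: -0.0
```

```bash
python3 -c "
from pb import *
o=st();C=snap('side','s')
"
```

```text
t 14.1 tcp [0.5458 0.0009 0.1861] jaw -1.491 z [-0.003  0.029 -1.   ] F [-0.3 -0.1 -0.6] open -0.0 q [-0.23  0.16  1.72  0.03  1.27  1.25]
```

View pics/s_side.png

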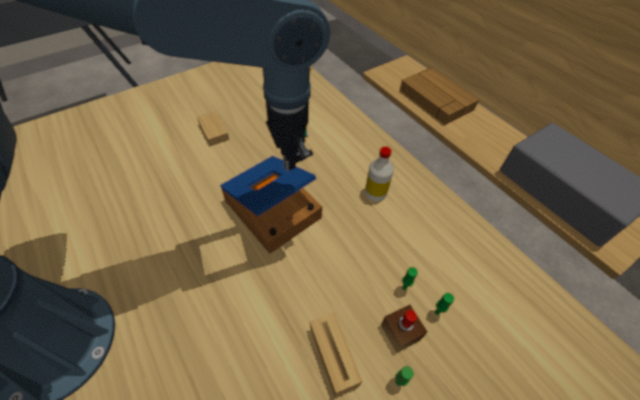

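Request:
{"method": "drive_tool", "body": {
  "deltas": [
    [[0, -0.015, 0], 0],
    [[0, -0.015, 0.02], 0],
    [[0, 0, 0.02], 0],
    [[0, 0, 0], 0],
    [[0, 0, 0], 0]
  ],
  "gripper": 1
}}

```text
time_s: 14.65
eef_pos: [0.5451, -0.0305, 0.2261]
eef_rot: [-0.014, 0.999, 0.042, -0.002]
wrist_force: [-0.6, -0.0, 0.4]
opening: 0.848
```

```bash
python3 -c "
from pb import *
o=st();C=snap('side','u')
"
```

```text
t 14.65 tcp [ 0.5451 -0.0305  0.2261] jaw -1.486 z [-0.005  0.029 -1.   ] F [-0.6 -0.   0.4] open 0.848 q [-0.29  0.13  1.68  0.03  1.35  1.19]
```

View pics/u_side.png

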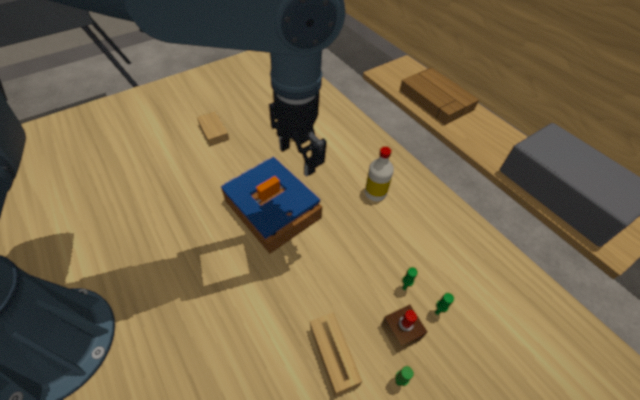

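Request:
{"method": "drive_tool", "body": {
  "deltas": [
    [[0.004, -0.036, 0], 0.06],
    [[0.004, -0.036, 0], 0.06],
    [[0.004, -0.036, 0], 0.06],
    [[0.004, -0.036, 0], 0.06],
    [[0.004, -0.036, 0], 0.06],
    [[0.004, -0.036, 0], 0.06],
    [[0.004, -0.036, 0], 0.06],
    [[0.004, -0.036, 0], 0.06],
    [[0.004, -0.02, 0], 0.04],
    [[0, 0, 0], 0]
  ],
  "gripper": 1
}}

```text
time_s: 15.7
eef_pos: [0.5766, -0.3452, 0.212]
eef_rot: [-0.019, 0.95, 0.312, -0.012]
wrist_force: [-0.6, 0.2, -0.4]
opening: 0.997
```

```bash
python3 -c "
from pb import *
o=st();C=snap('side','v');C=snap('top','v')
im=C['frame'][185:275,230:360,::-1]
cv2.imwrite('pics/v1.png',cv2.resize(im,None,fx=6,fy=6,interpolation=cv2.INTER_CUBIC))
im=cv2.imread('pics/v_side.png')[140:260,205:335]
cv2.imwrite('pics/v2.png',cv2.resize(im,None,fx=5,fy=5,interpolation=cv2.INTER_CUBIC))
"
```

```text
t 15.7 tcp [ 0.5766 -0.3452  0.212 ] jaw -0.936 z [-0.034  0.029 -0.999] F [-0.6  0.2 -0.4] open 0.997 q [-0.72  0.44  1.32 -0.    1.43  0.22]
```

View pics/v1.png

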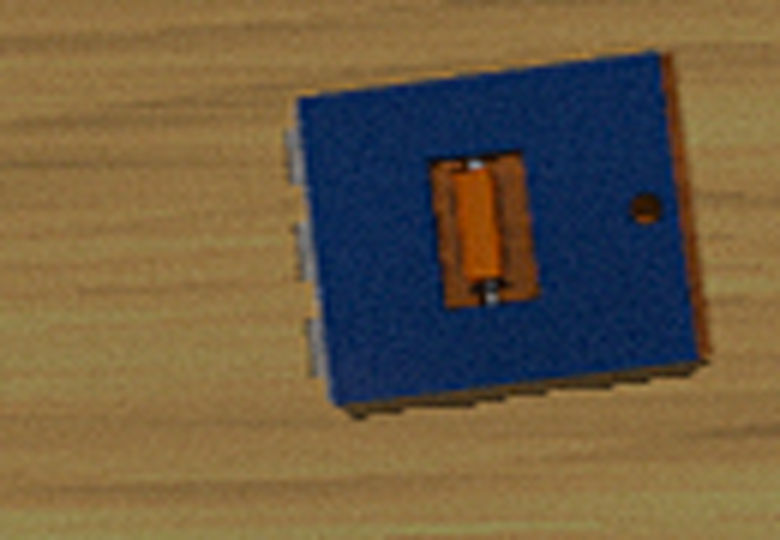

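View pics/v2.png

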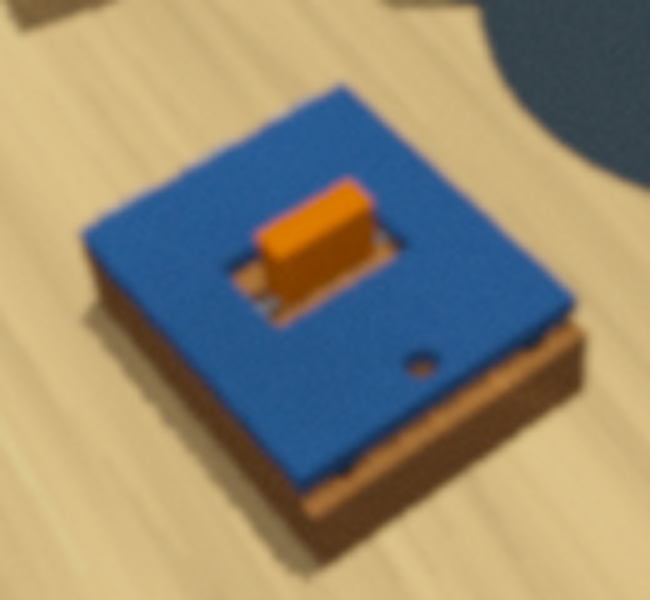

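View pics/v_side.png

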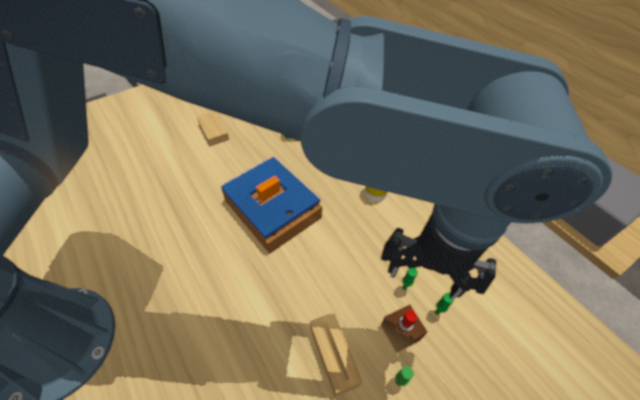

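```bash
python3 -c "
from h import *
C={n:np.load(f'a_{n}.npy',allow_pickle=True).item() for n in('side','top')}
print(onz(C['top'],646.5/6-.5+230,208.5/6-.5+185,.0695),onz(C['side'],423.5/5-.5+205,363.5/5-.5+140,.0695))
"
```

```text
[ 0.52453256 -0.02372337  0.0695    ] [ 0.52539286 -0.02334709  0.0695    ]
```

Request:
{"method": "drive_tool", "body": {
  "deltas": [
    [[0.005, -0.007, -0.01], 0],
    [[0.003, -0.004, -0.02], 0],
    [[0, 0, -0.02], 0],
    [[0, 0, -0.02], 0],
    [[0, 0, -0.01], 0],
    [[0, 0, 0], 0]
  ]
}}

```text
time_s: 16.4
eef_pos: [0.5865, -0.3463, 0.1266]
eef_rot: [-0.021, 0.949, 0.315, -0.012]
wrist_force: [-0.0, 0.4, 0.3]
opening: 0.999
```

```bash
python3 -c "
from pb import *
o=st();C=snap('side','w')
im=C['frame'][230:400,320:490,::-1]
cv2.imwrite('pics/w2.png',cv2.resize(im,None,fx=3.5,fy=3.5,interpolation=cv2.INTER_CUBIC))
"
```

```text
t 16.4 tcp [ 0.5865 -0.3463  0.1266] jaw -0.931 z [-0.036  0.032 -0.999] F [-0.   0.4  0.3] open 0.999 q [-0.71  0.54  1.35  0.    1.3   0.22]
```

View pics/w2.png

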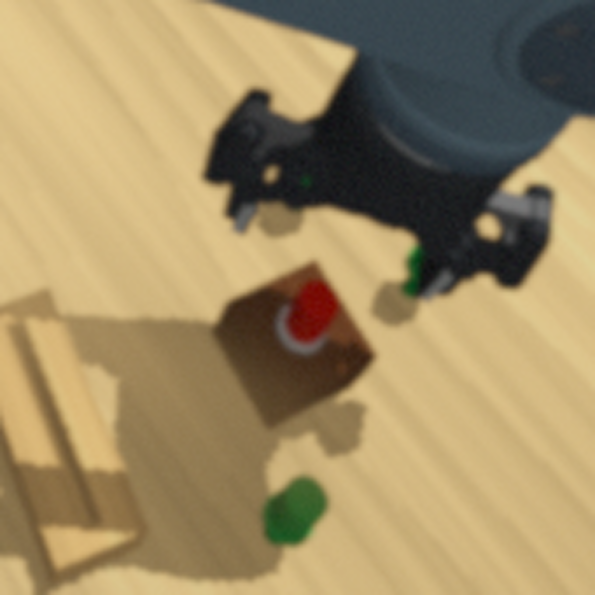

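Request:
{"method": "drive_tool", "body": {
  "deltas": [
    [[-0.002, -0.005, -0.01], 0],
    [[-0.001, -0.004, -0.015], 0],
    [[0, 0, -0.01], 0],
    [[0, 0, -0.01], 0],
    [[0, 0, -0.006], 0],
    [[0, 0, 0], 0]
  ]
}}

```text
time_s: 17.05
eef_pos: [0.5847, -0.3571, 0.0747]
eef_rot: [-0.019, 0.949, 0.315, -0.011]
wrist_force: [-1.2, 0.4, 0.3]
opening: 0.997
```

```bash
python3 -c "
from pb import *
o=st();C=snap('side','x')
im=C['frame'][230:400,320:490,::-1]
cv2.imwrite('pics/x2.png',cv2.resize(im,None,fx=3.5,fy=3.5,interpolation=cv2.INTER_CUBIC))
"
```

```text
t 17.05 tcp [ 0.5847 -0.3571  0.0747] jaw -0.931 z [-0.032  0.028 -0.999] F [-1.2  0.4  0.3] open 0.997 q [-0.72  0.6   1.37  0.    1.21  0.21]
```

View pics/x2.png

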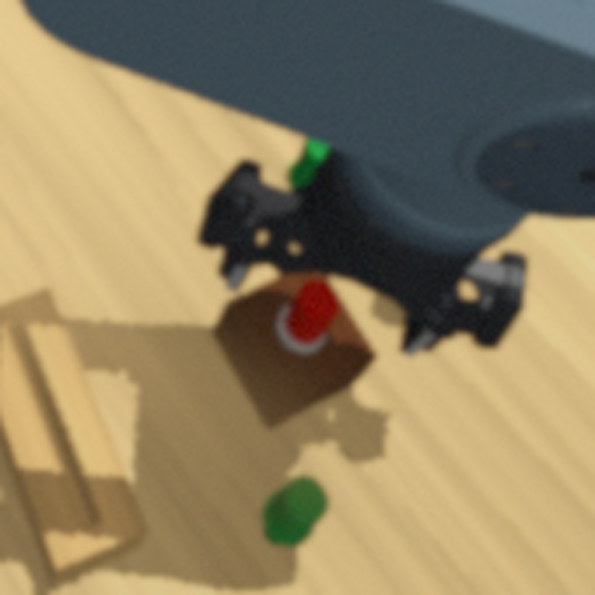

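Request:
{"method": "drive_tool", "body": {
  "deltas": [
    [[0, 0.001, -0.006], 0],
    [[0, 0, -0.004], 0],
    [[0, 0, 0], 0]
  ]
}}

```text
time_s: 17.4
eef_pos: [0.5855, -0.3565, 0.0655]
eef_rot: [-0.017, 0.949, 0.315, -0.01]
wrist_force: [0.8, -0.2, 0.7]
opening: 1.008
```

Request:
{"method": "drive_tool", "body": {
  "deltas": [
    [[0, 0, 0], 0],
    [[0, 0, 0], 0],
    [[0, 0, 0], 0],
    [[0, 0, 0], 0],
    [[0, 0, 0], 0],
    [[0, 0, 0], 0],
    [[0, 0, 0], 0],
    [[0, 0, 0], 0]
  ],
  "gripper": 0
}}

```text
time_s: 18.2
eef_pos: [0.5862, -0.357, 0.0667]
eef_rot: [-0.017, 0.949, 0.315, -0.009]
wrist_force: [0.2, -0.7, 0.5]
opening: 0.241
```

```bash
python3 -c "
from pb import *
o=st();C=snap('side','y')
im=C['frame'][230:400,320:490,::-1]
cv2.imwrite('pics/y2.png',cv2.resize(im,None,fx=3.5,fy=3.5,interpolation=cv2.INTER_CUBIC))
"
```

```text
t 18.2 tcp [ 0.5862 -0.357   0.0667] jaw -0.93 z [-0.028  0.025 -0.999] F [ 0.2 -0.7  0.5] open 0.241 q [-0.72  0.61  1.37  0.    1.19  0.21]
```

View pics/y2.png

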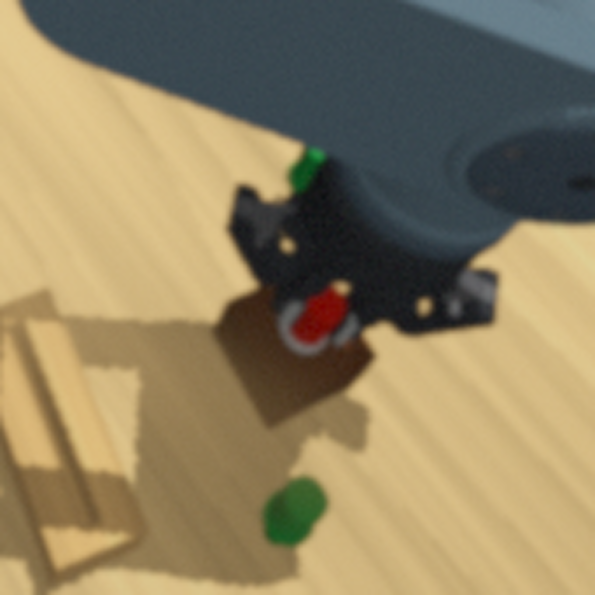

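Request:
{"method": "drive_tool", "body": {
  "deltas": [
    [[0, 0, 0.01], 0],
    [[0, 0, 0.02], 0],
    [[0, 0, 0.02], 0],
    [[0, 0, 0.02], 0],
    [[0, 0, 0.02], 0],
    [[0, 0, 0.015], 0],
    [[0, 0, 0.01], 0],
    [[0, 0, 0], 0]
  ]
}}

```text
time_s: 19.05
eef_pos: [0.5853, -0.3562, 0.1885]
eef_rot: [-0.017, 0.949, 0.315, -0.01]
wrist_force: [-0.1, -0.2, -1.0]
opening: 0.24
```

```bash
python3 -c "
from pb import *
o=st();C=snap('side','z')
im=C['frame'][230:400,320:490,::-1]
cv2.imwrite('pics/z2.png',cv2.resize(im,None,fx=3.5,fy=3.5,interpolation=cv2.INTER_CUBIC))
"
```

```text
t 19.05 tcp [ 0.5853 -0.3562  0.1885] jaw -0.93 z [-0.029  0.026 -0.999] F [-0.1 -0.2 -1. ] open 0.24 q [-0.72  0.48  1.31  0.    1.39  0.21]
```

View pics/z2.png

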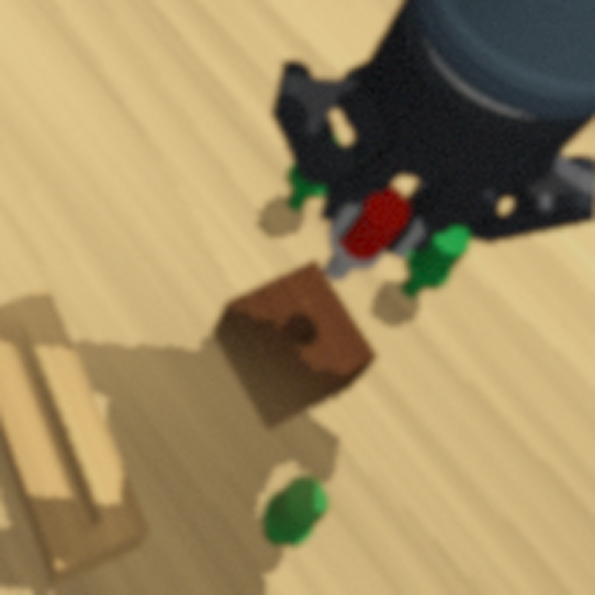

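Request:
{"method": "drive_tool", "body": {
  "deltas": [
    [[-0.003, 0.015, 0.001], 0],
    [[-0.005, 0.025, 0.001], 0],
    [[-0.005, 0.025, 0.001], 0],
    [[-0.005, 0.025, 0.001], 0],
    [[-0.005, 0.025, 0.001], 0],
    [[-0.005, 0.025, 0.001], 0],
    [[-0.005, 0.025, 0.001], 0],
    [[-0.005, 0.025, 0.001], 0],
    [[-0.005, 0.025, 0.001], 0],
    [[-0.004, 0.02, 0], 0]
  ]
}}

```text
time_s: 20.1
eef_pos: [0.5251, -0.1018, 0.1824]
eef_rot: [-0.028, 0.949, 0.314, -0.017]
wrist_force: [-0.8, -0.4, -0.8]
opening: 0.239
```

```bash
python3 -c "
from pb import *
o=st()"
```

```text
t 20.1 tcp [ 0.5251 -0.1018  0.1824] jaw -0.933 z [-0.05   0.042 -0.998] F [-0.8 -0.4 -0.8] open 0.239 q [-0.42  0.18  1.71  0.02  1.31  0.5 ]
```

Request:
{"method": "drive_tool", "body": {
  "deltas": [
    [[0, 0.01, 0.001], 0],
    [[0, 0.01, 0.001], 0],
    [[0, 0.01, 0.001], 0],
    [[0, 0.01, 0.001], 0],
    [[0, 0.01, 0.001], 0],
    [[0, 0.01, 0.001], 0],
    [[0, 0.01, 0], 0],
    [[0, 0.005, 0], 0],
    [[0, 0, 0], 0]
  ]
}}

```text
time_s: 21.0
eef_pos: [0.5229, -0.0179, 0.1864]
eef_rot: [-0.03, 0.949, 0.315, -0.019]
wrist_force: [0.0, -0.4, -0.6]
opening: 0.238
```

```bash
python3 -c "
from pb import *
o=st();C=snap('side','A')"
```

```text
t 21.0 tcp [ 0.5229 -0.0179  0.1864] jaw -0.931 z [-0.055  0.044 -0.998] F [ 0.  -0.4 -0.6] open 0.238 q [-0.28  0.15  1.74  0.03  1.32  0.64]
```

View pics/A_side.png

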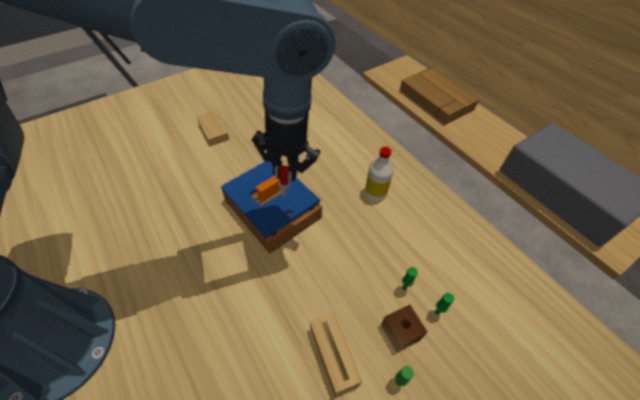

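Tool tilt has grown to about 4°. I'll test whether a short out-and-back move at this safe height unwinds it.

Request:
{"method": "drive_tool", "body": {
  "deltas": [
    [[0.03, 0, 0], 0],
    [[0.03, 0, 0], 0],
    [[0.02, 0, 0], 0],
    [[0, 0, 0], 0]
  ]
}}

```text
time_s: 21.45
eef_pos: [0.6049, -0.0196, 0.186]
eef_rot: [-0.029, 0.949, 0.314, -0.019]
wrist_force: [-0.6, 0.5, -0.7]
opening: 0.237
```

```bash
python3 -c "
from pb import *
o=st()"
```

```text
t 21.45 tcp [ 0.6049 -0.0196  0.186 ] jaw -0.933 z [-0.055  0.043 -0.998] F [-0.6  0.5 -0.7] open 0.237 q [-0.24  0.33  1.52  0.03  1.36  0.68]
```

Request:
{"method": "drive_tool", "body": {
  "deltas": [
    [[-0.01, 0, 0], 0],
    [[-0.01, 0, 0], 0],
    [[-0.01, 0, 0], 0],
    [[-0.01, 0, 0], 0],
    [[-0.01, 0, 0], 0],
    [[-0.01, 0, 0], 0],
    [[-0.01, 0, 0], 0],
    [[0, 0, 0], 0]
  ]
}}

```text
time_s: 22.25
eef_pos: [0.5212, -0.0196, 0.1851]
eef_rot: [-0.03, 0.949, 0.313, -0.022]
wrist_force: [0.2, -0.8, -1.1]
opening: 0.236
```

```bash
python3 -c "
from pb import *
o=st()"
```

```text
t 22.25 tcp [ 0.5212 -0.0196  0.1851] jaw -0.934 z [-0.06   0.043 -0.997] F [ 0.2 -0.8 -1.1] open 0.236 q [-0.28  0.15  1.74  0.03  1.32  0.65]
```

Request:
{"method": "drive_tool", "body": {
  "deltas": [
    [[0, 0, 0], -0.1],
    [[0, 0, 0], -0.1],
    [[0, 0, 0], -0.1],
    [[0, 0, 0], -0.1],
    [[0, 0, 0], -0.1],
    [[0, 0, 0], 0]
  ]
}}

```text
time_s: 22.85
eef_pos: [0.518, -0.0195, 0.1866]
eef_rot: [-0.034, 0.998, 0.058, -0.012]
wrist_force: [0.0, 0.0, -1.2]
opening: 0.24
```

```bash
python3 -c "
from pb import *
o=st()"
```

```text
t 22.85 tcp [ 0.518  -0.0195  0.1866] jaw -1.455 z [-0.028  0.066 -0.997] F [ 0.   0.  -1.2] open 0.24 q [-0.3   0.12  1.77  0.06  1.3   1.14]
```

Turning just carries the tilt round with the tool. I'll work with it: steer the pin tip by camera, and if the pin binds, release it and press on the knob's top.

Request:
{"method": "drive_tool", "body": {
  "deltas": [
    [[0.005, -0.004, -0.005], 0],
    [[0.003, -0.002, -0.01], 0],
    [[0, 0, -0.01], 0],
    [[0, 0, -0.01], 0],
    [[0, 0, 0], 0]
  ]
}}

```text
time_s: 23.35
eef_pos: [0.5259, -0.0261, 0.148]
eef_rot: [-0.034, 0.997, 0.062, -0.012]
wrist_force: [0.1, -0.6, -0.8]
opening: 0.238
```

```bash
cat > tip.py <<'E'
from pb import *
import sys
tag=sys.argv[1]
o=st();M=rot(o['eef_rot'])
print('tip(aligned)',(o['eef_pos']+.0567*M[:,2]).round(4))
C=snap('side',tag); D=snap('top',tag)
im=C['frame'][155:235,250:330,::-1]
cv2.imwrite(f'pics/{tag}2.png',cv2.resize(im,None,fx=7,fy=7,interpolation=cv2.INTER_CUBIC))
f=lambda p:((proj(C,p)-[250,155]+.5)*7).round(0)
print('pred tip',f(o['eef_pos']+.0567*M[:,2]),'collar',f(o['eef_pos']+.0167*M[:,2]),'hole',f([.525,-.0235,.0695]))
E
python3 tip.py B
```

```text
t 23.35 tcp [ 0.5259 -0.0261  0.148 ] jaw -1.448 z [-0.029  0.066 -0.997] F [ 0.1 -0.6 -0.8] open 0.238 q [-0.31  0.19  1.78  0.06  1.22  1.12]
tip(aligned) [ 0.5242 -0.0223  0.0914]
pred tip [270. 364.] collar [272. 292.] hole [277. 405.]
```

View pics/B2.png

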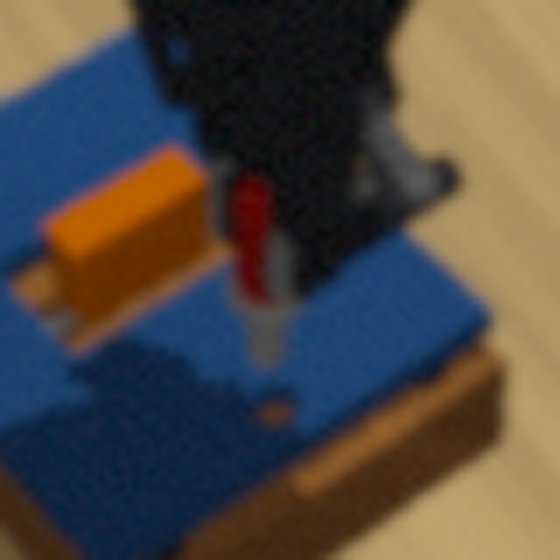

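Request:
{"method": "drive_tool", "body": {
  "deltas": [
    [[0.001, -0.001, -0.006], 0],
    [[0, 0, -0.006], 0],
    [[0, 0, 0], 0]
  ]
}}

```text
time_s: 23.75
eef_pos: [0.5285, -0.0274, 0.1374]
eef_rot: [-0.033, 0.997, 0.062, -0.011]
wrist_force: [-0.1, 0.0, -0.6]
opening: 0.242
```

```bash
python3 tip.py D
```

```text
t 23.75 tcp [ 0.5285 -0.0274  0.1374] jaw -1.447 z [-0.025  0.065 -0.998] F [-0.1  0.  -0.6] open 0.242 q [-0.31  0.21  1.78  0.06  1.2   1.11]
tip(aligned) [ 0.527  -0.0237  0.0808]
pred tip [281. 382.] collar [283. 312.] hole [277. 405.]
```

View pics/D2.png

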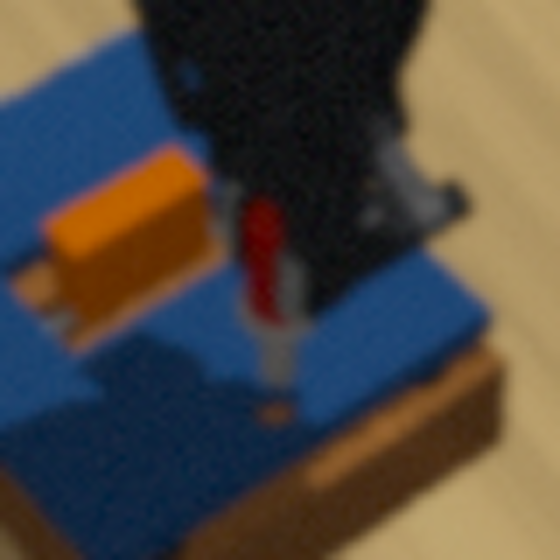

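Request:
{"method": "drive_tool", "body": {
  "deltas": [
    [[-0.002, 0.001, -0.003], 0],
    [[0, 0, -0.006], 0],
    [[0, 0, -0.006], 0],
    [[0, 0, 0], 0]
  ]
}}

```text
time_s: 24.25
eef_pos: [0.527, -0.0264, 0.1225]
eef_rot: [-0.033, 0.997, 0.062, -0.01]
wrist_force: [-0.3, -0.8, -1.0]
opening: 0.239
```

```bash
python3 tip.py E
```

```text
t 24.25 tcp [ 0.527  -0.0264  0.1225] jaw -1.447 z [-0.023  0.064 -0.998] F [-0.3 -0.8 -1. ] open 0.239 q [-0.31  0.22  1.8   0.06  1.16  1.11]
tip(aligned) [ 0.5257 -0.0228  0.0659]
pred tip [278. 409.] collar [280. 341.] hole [277. 405.]
```

View pics/E2.png

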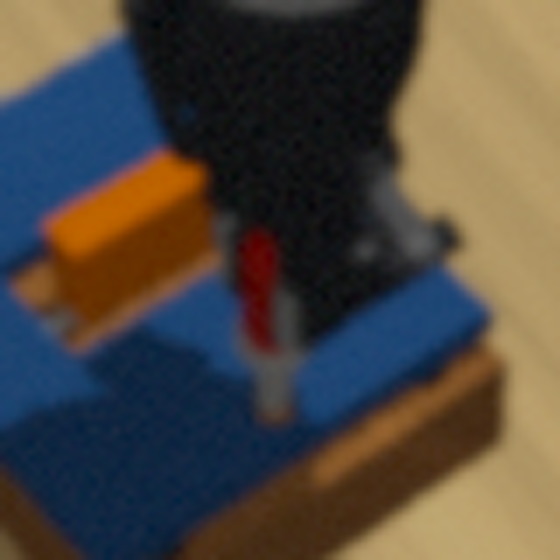

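Request:
{"method": "drive_tool", "body": {
  "deltas": [
    [[-0.001, 0, -0.005], 0],
    [[0, 0, -0.005], 0],
    [[0, 0, 0], 0]
  ]
}}

```text
time_s: 24.65
eef_pos: [0.5267, -0.0267, 0.1128]
eef_rot: [-0.033, 0.997, 0.062, -0.009]
wrist_force: [0.6, 0.6, -0.2]
opening: 0.238
```

```bash
python3 tip.py F
```

```text
t 24.65 tcp [ 0.5267 -0.0267  0.1128] jaw -1.447 z [-0.021  0.064 -0.998] F [ 0.6  0.6 -0.2] open 0.238 q [-0.31  0.24  1.8   0.06  1.14  1.11]
tip(aligned) [ 0.5255 -0.0231  0.0562]
pred tip [280. 426.] collar [281. 360.] hole [277. 405.]
```

View pics/F2.png

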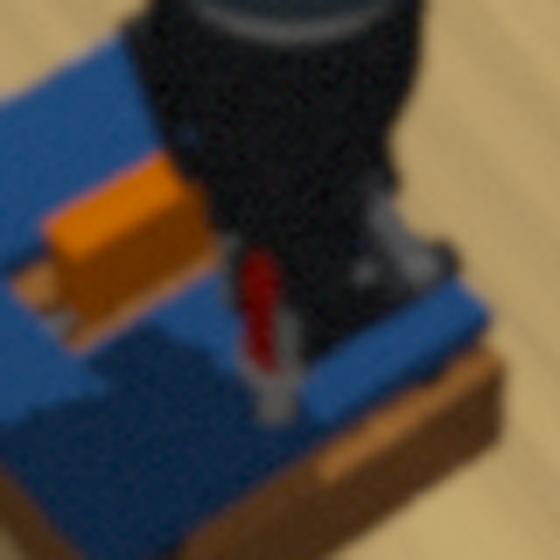

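Request:
{"method": "drive_tool", "body": {
  "deltas": [
    [[0, 0, -0.005], 0],
    [[0, 0, -0.005], 0],
    [[0, 0, -0.004], 0],
    [[0, 0, 0], 0]
  ]
}}

```text
time_s: 25.15
eef_pos: [0.5272, -0.0267, 0.0983]
eef_rot: [-0.032, 0.998, 0.062, -0.008]
wrist_force: [0.0, 0.2, -1.0]
opening: 0.237
```

```bash
python3 tip.py G
```

```text
t 25.15 tcp [ 0.5272 -0.0267  0.0983] jaw -1.447 z [-0.02   0.064 -0.998] F [ 0.   0.2 -1. ] open 0.237 q [-0.31  0.26  1.81  0.06  1.11  1.11]
tip(aligned) [ 0.526  -0.0231  0.0418]
pred tip [282. 450.] collar [284. 385.] hole [277. 405.]
```

View pics/G2.png

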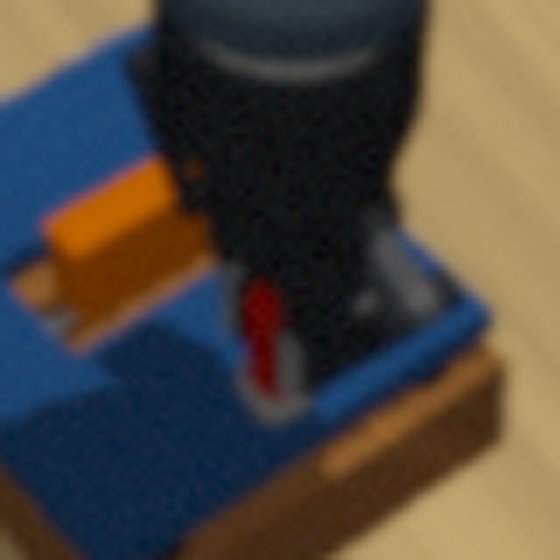

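Request:
{"method": "drive_tool", "body": {
  "deltas": [
    [[-0.001, 0, -0.005], 0],
    [[0, 0.001, -0.005], 0],
    [[0, 0, -0.004], 0],
    [[0, 0, 0], 0]
  ]
}}

```text
time_s: 25.65
eef_pos: [0.5273, -0.026, 0.0845]
eef_rot: [-0.032, 0.998, 0.062, -0.007]
wrist_force: [-0.0, 0.2, 0.5]
opening: 0.239
```

```bash
python3 tip.py H
```

```text
t 25.65 tcp [ 0.5273 -0.026   0.0845] jaw -1.446 z [-0.018  0.063 -0.998] F [-0.   0.2  0.5] open 0.239 q [-0.31  0.28  1.82  0.06  1.08  1.11]
tip(aligned) [ 0.5263 -0.0224  0.0279]
pred tip [284. 471.] collar [285. 408.] hole [277. 405.]
```

Tip at about 22 mm below the base's top, with force beginning. Now I'll press.

Request:
{"method": "drive_tool", "body": {
  "deltas": [
    [[0, 0, -0.004], 0],
    [[0, 0, -0.004], 0],
    [[0, 0, -0.004], 0]
  ]
}}

```text
time_s: 26.05
eef_pos: [0.5284, -0.0264, 0.078]
eef_rot: [-0.032, 0.998, 0.063, -0.007]
wrist_force: [-21.1, 4.5, 58.6]
opening: 0.24
```

```bash
python3 tip.py I
```

```text
t 26.05 tcp [ 0.5284 -0.0264  0.078 ] jaw -1.445 z [-0.017  0.062 -0.998] F [-21.1   4.5  58.6] open 0.24 q [-0.31  0.29  1.82  0.06  1.07  1.11]
tip(aligned) [ 0.5275 -0.0228  0.0214]
pred tip [288. 481.] collar [289. 419.] hole [277. 405.]
```

View pics/I2.png

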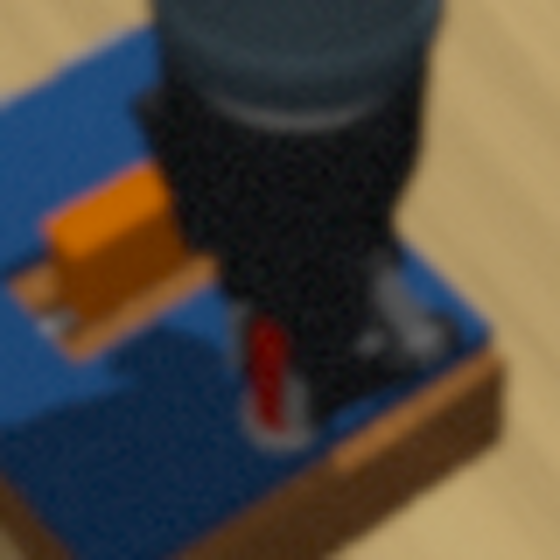

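Request:
{"method": "drive_tool", "body": {
  "deltas": [
    [[-0.002, 0.001, -0.001], 0],
    [[0, 0, -0.001], 0]
  ]
}}

```text
time_s: 26.35
eef_pos: [0.5276, -0.0263, 0.0793]
eef_rot: [-0.03, 0.998, 0.063, -0.005]
wrist_force: [-2.6, 1.6, 4.4]
opening: 0.237
```

```bash
python3 -c "
from pb import *
st()"
```

```text
t 26.35 tcp [ 0.5276 -0.0263  0.0793] jaw -1.444 z [-0.014  0.06  -0.998] F [-2.6  1.6  4.4] open 0.237 q [-0.31  0.28  1.82  0.06  1.07  1.11]
```

Request:
{"method": "drive_tool", "body": {
  "deltas": [
    [[-0.001, 0, -0.003], 0],
    [[0, 0, -0.002], 0]
  ]
}}

```text
time_s: 26.55
eef_pos: [0.528, -0.0263, 0.0785]
eef_rot: [-0.03, 0.998, 0.064, -0.004]
wrist_force: [-10.5, 1.7, 23.2]
opening: 0.238
```

```bash
python3 tip.py J; python3 -c "
from pb import *
st()"
```

```text
t 26.55 tcp [ 0.528  -0.0263  0.0785] jaw -1.444 z [-0.012  0.06  -0.998] F [-10.5   1.7  23.2] open 0.238 q [-0.31  0.28  1.83  0.06  1.06  1.11]
tip(aligned) [ 0.5274 -0.0229  0.0219]
pred tip [288. 480.] collar [288. 418.] hole [277. 405.]
t 26.65 tcp [ 0.5279 -0.0263  0.0785] jaw -1.444 z [-0.012  0.06  -0.998] F [-8.9  1.7 21.8] open 0.235 q [-0.31  0.28  1.83  0.06  1.06  1.11]
```

View pics/J2.png

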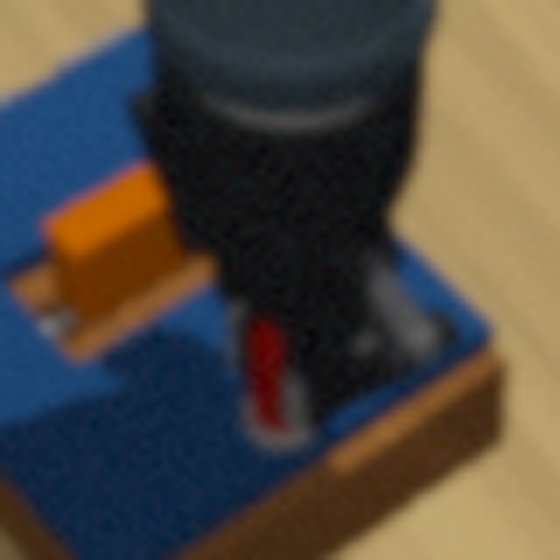

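```bash
python3 -c "
from h import *
C=np.load('a_side.npy',allow_pickle=True).item()
a=.102
def w(l): return [.5172+np.cos(a)*l[0]-np.sin(a)*l[1],.051+np.sin(a)*l[0]+np.cos(a)*l[1],l[2]]
for q in(0,.022,.045):
  for x in(.08,-.08):
    for n in (.012,0):
      d=.192;print(q,x,n,((proj(C,w((x,.1-d*np.cos(q)+n*np.sin(q),.05+d*np.sin(q)+n*np.cos(q))))-[225,150]+.5)*6).round(0))
for x in(.08,-.08): print('base',x,((proj(C,w((x,-.1,.05)))-[225,150]+.5)*6).round(0))
for t in('v','J'):
  im=cv2.imread(f'pics/{t}_side.png')[150:250,225:330]
  cv2.imwrite(f'pics/K_{t}.png',cv2.resize(im,None,fx=6,fy=6,interpolation=cv2.INTER_CUBIC))
"
```

```text
0 0.08 0.012 [576. 311.]
0 0.08 0 [575. 329.]
0 -0.08 0.012 [241. 532.]
0 -0.08 0 [244. 548.]
0.022 0.08 0.012 [576. 304.]
0.022 0.08 0 [575. 323.]
0.022 -0.08 0.012 [240. 525.]
0.022 -0.08 0 [243. 543.]
0.045 0.08 0.012 [575. 297.]
0.045 0.08 0 [575. 316.]
0.045 -0.08 0.012 [238. 518.]
0.045 -0.08 0 [242. 536.]
base 0.08 [588. 342.]
base -0.08 [257. 563.]
```

View pics/K_J.png

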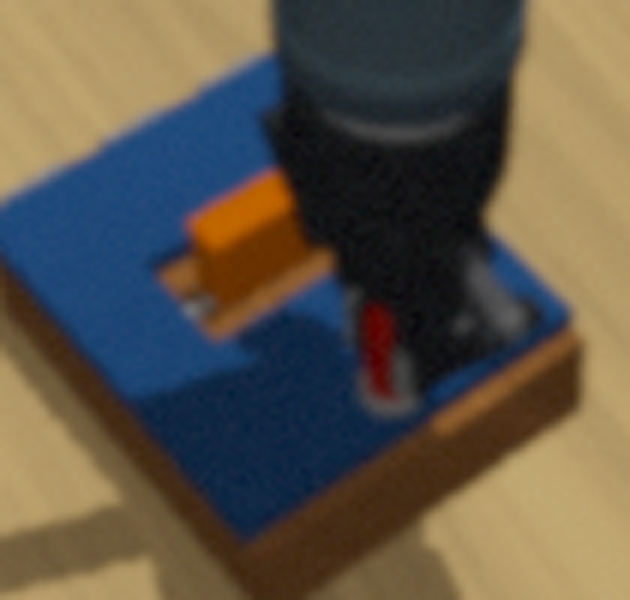

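View pics/K_v.png

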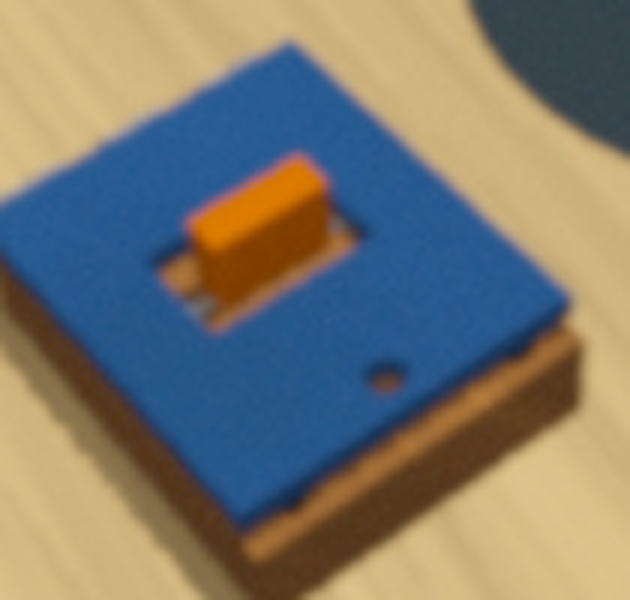

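The bumper gap is gone. The plate's free corner dropped from about (570,298) to (572,310), which matches the shut prediction of (576,311). The push is steady at about 22 N, so I'll hand in.

```bash
python3 -c "
from pb import *
st(); print(hand_in()); st()"
```

```text
t 26.65 tcp [ 0.5279 -0.0263  0.0785] jaw -1.444 z [-0.012  0.06  -0.998] F [-8.9  1.7 21.8] open 0.235 q [-0.31  0.28  1.83  0.06  1.06  1.11]
the job is handed in; nothing more can be done
None
the job is handed in; nothing more can be done
```

I put the scraper's blade home in the slot, swung the keeper plate shut over it, and pushed the pin down through both halves. I handed in at 26.65 s while still gripping the pin and pressing down. The hand-in gave no verdict.

**Last checks:**
- **Plate:** the side view shows the gap at the bumpers gone, and the free corner sits where a shut plate should be.
- **Pin:** the tip is about 28 mm below the base's top, and the collar's height matches a shut plate.
- **Push:** steady at about 22 N down, with about 9 N sideways.
- **Scraper:** the blade edge was about 32 mm down and within 1 mm of the slot centre when I released it. It still looked home in the last picture.

**What disagreed or went wrong:**
- **Tool tilt:** it had drifted to about 3.5° (0.06 rad) by the end, and the pin may lean by as much.
- **Pin position:** the computed tip is about 2.5 mm off the hole's axis. That is more than the hole's 1.5 mm of play, so part of it is probably measuring error or slip in the grip.
- **Forces:** the first push on the plate caught the finger linkage, with 24 N upward at the wrist, so I backed off and pushed again from higher up. The first press on the pin peaked at about 59 N downward (62 N in all) at the wrist, and I eased it.

I never went near the bystanders or the green look-alikes with the tool. I did not measure their positions again at the end.

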